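# Sort a hex coupling and two collared bushes into a kit tray and shut its keeper bar

### The job

Sort the three steel parts into the two-bay kit tray: the hexagonal coupling goes in the bay next to the keeper bar's hinge, both round collared bushes in the bay next to the bar's catch. When all three are in, swing the keeper bar down until it snaps fully home in its catch. Leave the black plug in the leaning rack and the other things on the bench as they are.

Things in the scene. Friction and masses are not known exactly. Their poses are not given: they have to be found in the camera images.
- hex: Plain steel hexagonal coupling, 24 mm across flats (27.7 across corners), 56 mm long, small dark bore in the end. Origin at its middle; z along its length, pointing up out of the end; y square to a pair of flats (flats every 60 degrees). About 170 g. Standing in one of the rack's pockets, leaning with it; which pocket varies.
- bush_a: Plain steel round bush, body 24 mm diameter, 56 mm long overall, with a round collar 38 mm diameter over the top 14 mm. Origin at the middle of the 56 mm length; z along the axis towards the collar. About 170 g. Standing in one of the rack's pockets, leaning with it; which pocket varies.
- bush_b: Plain steel round bush, body 24 mm diameter, 56 mm long overall, with a round collar 38 mm diameter over the top 14 mm. Origin at the middle of the 56 mm length; z along the axis towards the collar. About 170 g. Standing upright on the bench among the clutter near the robot.
- hinge_bay (a point): Centre of the inner floor of the tray bay next to the bar's hinge, 5 mm above the bench. The axes are the tray's: z up, y along the tray from catch to hinge. The aluminium tray is fixed, 108 mm (x) by 190 mm (y) by 45 mm high, walls 4 mm; each bay is open inside 100 mm (x) by 89 mm (y), and parts may stand or lie in it.
- catch_bay (a point): Centre of the inner floor of the other bay, next to the catch, 93 mm from hinge_bay along the tray; axes and size as hinge_bay.
- bar_hinge (a point): Axis of the keeper bar's hinge (it is the tray's x), on a post at the tray's +y end, 109 mm from the tray's centre, 75 mm above the bench; axes as the tray's. The hinge post is 28 mm wide (x), 84 mm high. The catch is a 28 mm wide post at the other end, 96 mm high, reaching 127 mm from the tray's centre, with a sprung ball.
- bar_tip (a point): Free end of the keeper bar, a round steel rod of 10 mm diameter, 212 mm from the hinge axis. Shut, it lies over the middle of both bays, 75 mm above the bench.
- bar (a joint): Angle of the keeper bar (rad): 0 fully shut, level, over the tray; 1.57 upright over the hinge; it starts leaning outwards, away from the tray. It stays where it is left; the last 10 mm of its tip's travel goes past a sprung ball (about 5 N on the bar) and snaps home.
- rack: Fixed rack with three things leaning 35 degrees from vertical, tops towards the rack's -x. Origin on the bench under the row of pocket mouths; y along the row, x to the back. Pockets at y = -66, 0, +66 mm, 24 mm deep; mouths on a sloping face, 62 mm above the bench at x = 0. The coupling and the bush stand out 32 mm along their axis; take them out along it.
- canopy (a point): Middle of the front edge of the steel shelf that overhangs the rack: axes as the rack's, 3 mm behind its origin, 183 mm above the bench (underside). The shelf is 206 mm wide, 75 mm deep to the back, 4 mm thick with a low rear edge, on two posts at its rear corners.
- plug: Bystander: small black plastic plug with a square shank and ball top, leaning in one of the rack's pockets. Its top is about 36 mm from the pocket's mouth at most. Leave it.
- beaker: Bystander: glass beaker, 52 mm diameter, 62 mm high, origin under its centre. Leave it.
- jar: Bystander: closed glass jar, 48 mm diameter, 55 mm high, origin under its centre. Leave it.
- tape: Bystander: roll of yellow tape lying flat, 60 mm diameter, 22 mm high, origin under its centre. Leave it.
- bottle: Bystander: brown glass bottle with a red cap, 60 mm diameter, 150 mm high, behind the middle, origin under its centre. Leave it.
- wrench: Bystander: steel wrench, 160 mm, lying at the right side. Leave it.
- driver: Bystander: screwdriver, 180 mm, lying at the left side. Leave it.
There are look-alikes about, which are no part of the job. What is shaped like the bush_a but blue or brown is not meant. What is shaped like the bush_b but purple is not meant.

How it is judged:
On the way, in this order (a step that is already met when the one before it is completed fails the run):
1. all three parts lie sorted in their bays while the keeper bar is still open (x of hex in the frame of hinge_bay between -0.048 and 0.048 m and y of hex in the frame of hinge_bay between -0.042 and 0.042 m and z of hex in the frame of hinge_bay between 0 and 0.036 m and x of bush_a in the frame of catch_bay between -0.048 and 0.048 m and y of bush_a in the frame of catch_bay between -0.042 and 0.042 m and z of bush_a in the frame of catch_bay between 0 and 0.036 m and x of bush_b in the frame of catch_bay between -0.048 and 0.048 m and y of bush_b in the frame of catch_bay between -0.042 and 0.042 m and z of bush_b in the frame of catch_bay between 0 and 0.036 m and value of joint bar above 0.5 rad), for 0.2 s.
2. the keeper bar is shut home past its sprung ball (value of joint bar below 0.02 rad), for 0.2 s.
At the end, for the whole second after the job is handed in: The hex coupling is in the bay next to the hinge and both round bushes are in the bay next to the catch, at rest on the bay's floor (part's middle inside the bay's walls and less than 36 mm above its floor), and the keeper bar is fully home (less than 0.02 rad open) (x of hex in the frame of hinge_bay between -0.048 and 0.048 m and y of hex in the frame of hinge_bay between -0.042 and 0.042 m and z of hex in the frame of hinge_bay between 0 and 0.036 m and x of bush_a in the frame of catch_bay between -0.048 and 0.048 m and y of bush_a in the frame of catch_bay between -0.042 and 0.042 m and z of bush_a in the frame of catch_bay between 0 and 0.036 m and x of bush_b in the frame of catch_bay between -0.048 and 0.048 m and y of bush_b in the frame of catch_bay between -0.042 and 0.042 m and z of bush_b in the frame of catch_bay between 0 and 0.036 m and linear speed of each of hex, bush_a, bush_b below 0.03 m/s and value of joint bar below 0.02 rad); the robot touches nothing.
It fails at once if the black plug in the rack is shifted by more than 15 mm (distance of plug from where it was at the start of the episode above 0.015 m).
It fails at once if another thing on the bench (beaker, jar, tape, bottle, wrench, screwdriver) is shifted by more than 30 mm (distance of any of beaker, jar, tape, bottle, wrench, driver from where it was at the start of the episode above 0.03 m).
It fails at once if the beaker, jar or bottle is tipped over (angle between any of beaker, jar, bottle's own z axis and vertical above 0.5 rad).
It also fails if it takes over 72 s, if anything falls off the work surface, if the arm or the gripper's body presses on something with over 40 N, if the wrist force passes 120 N, or if a joint passes its speed limit or range.

### The arm

A 7-joint arm with a two-finger parallel gripper is mounted at the origin on the work surface. World frame = base frame: x ahead of the robot, y to its left, z up, the work surface at z = 0. Lengths are in m, angles in rad, forces in N, time in s.
With the tool pointing down it reaches from about 0.425 to 1.025 m from the base axis. Payload 9.4 kg.
Tool frame: the origin (TCP) lies at the centre of the arm's flange, where the gripper is bolted on; the fingertips stand 186 mm ahead of it and the grasp point (between the pads) lies 167 mm ahead of it (arm.tips_ahead is the distance from the TCP to the fingertips, in m); z points along the fingers, y is the line along which they close (so a half turn about z gives the same grasp; the last joint's range is limited). The gripper opens to 93 mm and grips with 3 to 60 N. Pads are 15 mm wide; open, the fingers measure 128 mm over their backs; the gripper's body (75 mm by 188 mm) begins 65 mm behind the grasp point.
Start: joints at [-1.407, 0.599, -0.003, 1.599, 0.002, 0.943, -0.08], TCP at [0.173, 0.704, 0.405] pointing down, gripper open.
Joint ranges: [-2.57, 2.57], [-0.35, 1.97], [-1.29, 1.29], [0.11, 2.56], [-1.05, 4.19], [0.11, 1.86], [-2.63, 2.63]. Speed limits (rad/s): [2.22, 2.22, 3.01, 3.01, 3.14, 3.14, 3.14].

### API

Orientations are given as a rotation vector (axis times angle).
In Python, from rig import arm gives the robot as it stands.
- The arm moves only by the tool step_arm, never from a script. Its argument "targets" is a list that holds one entry, the list of rows, each a list of 7 numbers: the shift along the tool's x, y, z in mm, then the turn, a rotation vector about the tool's x, y, z in rad, then the gripper command: -1 is shut, 1 is fully open, values between are in proportion. In form: [[[tx, ty, tz, rx, ry, rz, gripper], ...]]. A call has 1 to 10 rows; each row shifts and turns the commanded pose from where the row before left it, along the tool's axes as they then stand; what a row does not reach is not made up. A row lasts 1/10 s, in which the tool goes at most 50 mm and 8.59 degrees, less where a joint would pass 70% of its speed; a pose out of reach is approached as far as the arm can. A call is refused whole if a number of a shift passes 50 or a number of a turn 0.15, either way. A call with a gripper value outside its range is refused whole. The fingers move at their own pace and stop on an object; "newtons" is the grip in N (left out, the last holds). Time passes only in rows, so rows that do not move let the fingers close. It gives the time, the measured TCP pose, the force, the opening and the grip force at its end, in the units of the state.
- arm.read_state(): the state, without advancing time (a new reading comes with each control period).
- arm.camera(name): name is "scene" or "top" or "wrist"; returns (picture, depth): 480x640x3 uint8, red, green, blue; 480x640 float32, m along the optical axis (not along the pixel's ray), 0 where there is no reading.
- arm.calibration(name): a dict with "intrinsics" (3x3 intrinsics, pixels), "R" (3x3) and "t" (3): a world point X has camera coordinates R X + t. Camera axes: x right, y down, z forward; pixel columns grow to the right and rows downward; lengths in m; the calibration is good to about 2 mm. The wrist camera is an equidistant fisheye: a pixel r from the principal point sees the ray r / f radians off the axis. A picture is of the moment at which its call begins: read the wrist's pose just before it. calibration takes no time and is no camera call; for the wrist camera it gives the pose at the moment of the call.
- arm.close_job(): hands the job in; it is judged then, once.
The state is a dict: "t": time; "qpos": joint angles; "dq": joint speeds; "effort": joint torques, N m; "ee_pos": TCP position; "orientation": TCP orientation; "ft_force": force on the tool from outside, world axes, zero at the start; "ft_torque": the same for the moment, N m; "gripper_width": finger opening in m; "finger_force": force on a finger pad.
Only numpy, scipy, OpenCV 4.12 (cv2) and the standard library are available. Lean on these libraries where they do the work, as an engineer would, in place of code of your own. Each camera call takes 0.05 s, during which the arm holds its last target. There are 200 camera calls.

## Working session

There is one attempt and no reset: what is moved stays moved. The work goes in short steps, Python scripts to look and compute and a tool call to move; the robot and the scene stay as the last step left them, time stands still between calls to the robot, and variables do not carry over. Pictures are saved under pics/ and viewed, at most 10 in all, crops included, and the job is handed in when it is done.

Besides the shell and the picture viewer there is one more tool, called as a command line: name --argument value ..., lists and objects as JSON in quotes. step_arm: Moves the arm, as the interface text tells. Its arguments: {"type":"object","properties":{"targets":{"type":"array"},"newtons":{"type":"number"}},"required":["targets"]}

```bash
mkdir -p pics && ls && cat > h.py <<'E'
import numpy as np, cv2
from rig import arm
from scipy.spatial.transform import Rotation as Ro
def snap(n):
    im,d=arm.camera(n); c=arm.calibration(n)
    np.savez(f'{n}.npz',im=im,d=d,K=c['intrinsics'],R=c['R'],t=c['t'])
    return im,d,c
def load(n):
    z=np.load(f'{n}.npz'); return z
def cloud(z):
    d=z['d'];K=z['K'];v,u=np.mgrid[:480,:640]
    P=np.stack([(u-K[0,2])/K[0,0]*d,(v-K[1,2])/K[1,1]*d,d],-1)
    return (P-z['t'])@z['R']
E
python3 - <<'E'
from h import *
s=arm.read_state();print(s)
for n in('scene','top'):
    im,d,c=snap(n);cv2.imwrite(f'pics/{n}0.png',im[:,:,::-1]);print(n,c, (d>0).mean())
E
```

```text
pics
{'t': 0.0, 'qpos': array([-1.40668486,  0.60013118, -0.00254028,  1.60012737,  0.00178208,
        0.94285927, -0.07982931]), 'dq': array([ 0.00045806,  0.00169932, -0.00038318,  0.00019659,  0.00075806,
        0.00014617,  0.00116271]), 'effort': array([-3.90003433e-04, -7.65070081e+01,  1.49732552e+00, -2.52354509e+01,
       -5.24379371e-02,  1.71287509e-02,  1.66909231e-04]), 'ee_pos': array([0.17285021, 0.70389303, 0.40385629]), 'orientation': array([-3.77320344e-01, -3.11879417e+00,  2.39055231e-03]), 'ft_force': array([ 0.26659   , -0.24788516,  0.32532967]), 'ft_torque': array([-0.03933024, -0.00235664, -0.0399331 ]), 'finger_force': 0.0, 'gripper_width': 0.09314837049428695}
scene {'intrinsics': array([[578.82538091,   0.        , 319.07219084],
       [  0.        , 578.82538091, 238.45007695],
       [  0.        ,   0.        ,   1.        ]]), 'R': array([[ 0.0908007 ,  0.99570202, -0.01824072],
       [ 0.61693534, -0.07061947, -0.78383906],
       [-0.78175829,  0.05991978, -0.62069606]]), 't': array([-0.06803227, -0.25597139,  1.84989264])} 0.99607421875
top {'intrinsics': array([[450.05861317,   0.        , 318.31551279],
       [  0.        , 450.05861317, 237.94386484],
       [  0.        ,   0.        ,   1.        ]]), 'R': array([[ 5.67350369e-04, -9.99911063e-01,  1.33245572e-02],
       [-9.96375973e-01, -1.69858406e-03, -8.50413792e-02],
       [ 8.50564488e-02, -1.32280204e-02, -9.96288322e-01]]), 't': array([-0.01352117,  0.55012664,  1.19782467])} 0.9961100260416667
```

View pics/scene0.png

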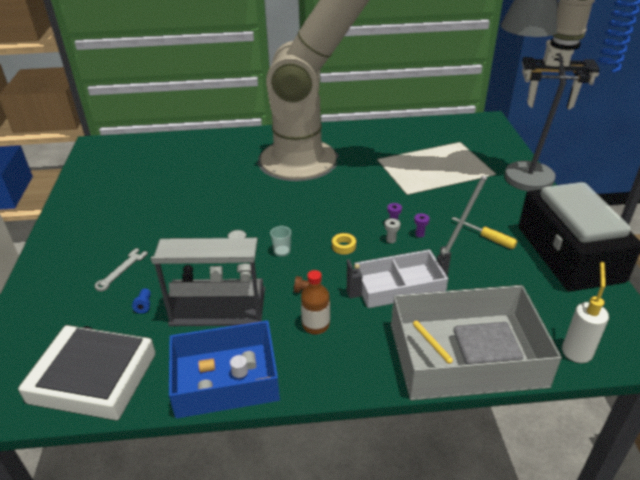

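View pics/top0.png

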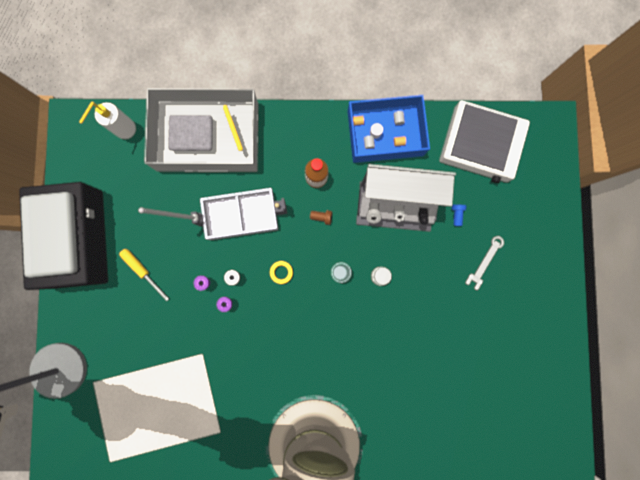

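The scene view shows the rack (210,290), the tray (405,278) and its leaning bar (470,210). The top view shows the following candidates:
- **bush_b:** grey (232,277). Purple look-alikes sit at (201,283) and (224,304).
- **bush_a and hex:** rack pockets (374,216) and (399,216). The black plug is at (424,215). The blue one (459,215) and brown one (320,216) are look-alikes, and the bin contents at (377,130) are not part of the job.

Next is one close crop, plus the measurements.

```bash
python3 - <<'E'
from h import *
z=load('top');im=z['im'][:,:,::-1]
a=cv2.resize(im[160:240,350:470],(780,520),interpolation=cv2.INTER_CUBIC)
cv2.imwrite('pics/crop1.png',a)
P=cloud(z)
for n,(u,v) in dict(bushb=(228,277),bushb2=(232,273),pur1=(196,283),pur2=(220,304),pk1=(374,216),pk2=(399,216),plug=(424,215),tip=(141,210),hp=(196,217),catch=(281,206),shelfL=(368,172),shelfR=(452,178),shelfFL=(368,196),shelfFR=(450,203),bottle=(317,165),beaker=(341,272),jar=(381,276),tape=(272,272)).items(): print(n,P[v,u].round(3))
# tray: light walls by height 40-50mm
m=(P[...,2]>.036)&(P[...,2]<.054); m[:180]=0;m[245:]=0;m[:,:195]=0;m[:,285:]=0
m=m.astype(np.uint8)
q=P[m>0][:,:2]; r=cv2.minAreaRect((q*1000).astype(np.float32)); print('tray',r)
# bush top: height 50-62 
for lo,hi,x0,x1,y0,y1 in((.05,.06,218,246,264,292),(.05,.06,188,214,270,296),(.05,.06,210,238,291,316)):
    mm=(P[...,2]>lo)&(P[...,2]<hi); w=np.zeros_like(mm);w[y0:y1,x0:x1]=1; q=P[mm&w]; print(len(q),q.mean(0),q.min(0),q.max(0))
mm=(P[...,2]>.175)&(P[...,2]<.21); w=np.zeros_like(mm);w[155:215,350:470]=1;q=P[mm&w];print('shelf',cv2.minAreaRect((q[:,:2]*1000).astype(np.float32)),np.median(q[:,2]))
E
```

```text
bushb [0.444 0.224 0.055]
bushb2 [0.455 0.213 0.059]
pur1 [0.429 0.307 0.056]
pur2 [0.374 0.243 0.056]
pk1 [ 0.602 -0.156  0.085]
pk2 [ 0.602 -0.22   0.09 ]
plug [ 0.605 -0.286  0.088]
tip [0.588 0.372 0.277]
hp [0.599 0.304 0.081]
catch [0.631 0.086 0.063]
shelfL [ 0.694 -0.129  0.189]
shelfR [ 0.68  -0.329  0.189]
shelfFL [ 0.636 -0.129  0.187]
shelfFR [ 0.62  -0.322  0.19 ]
bottle [ 0.72  -0.008  0.151]
beaker [ 0.458 -0.075  0.008]
jar [ 0.447 -0.177  0.057]
tape [0.458 0.112 0.017]
tray ((616.64599609375, 198.36404418945312), (109.29061126708984, 236.55284118652344), 8.718013763427734)
152 [0.44588153 0.2137586  0.05664753] [0.42880887 0.19529384 0.0500389 ] [0.46273706 0.23153203 0.05991015]
156 [0.43129862 0.29374601 0.05608496] [0.4131766  0.27500406 0.0500636 ] [0.44965147 0.3122953  0.05993651]
161 [0.376031   0.23270095 0.05630651] [0.35881982 0.21437853 0.05051828] [0.39264053 0.25158399 0.05996969]
shelf ((663.8543090820312, -227.6497802734375), (206.27549743652344, 78.12736511230469), 84.67313385009766) 0.18814556514233421
```

View pics/crop1.png

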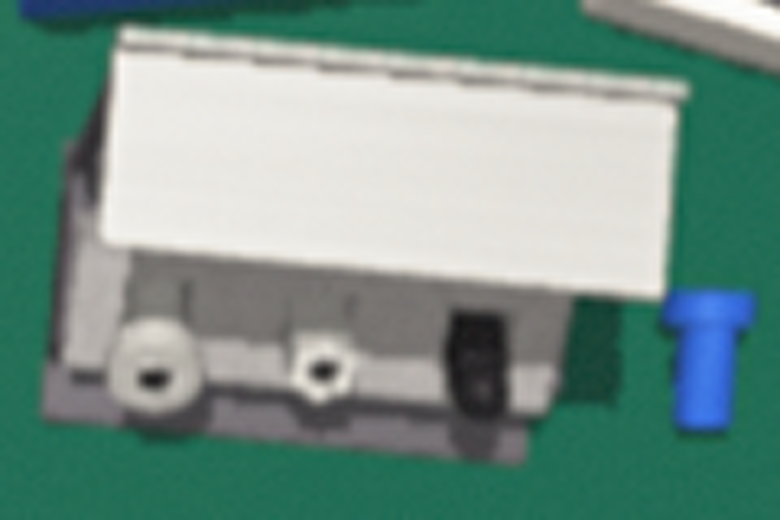

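The left rack part at crop (155,370) has a round collar, so it is bush_a. The middle one at crop (322,370) is the hex, with a corner pointing down and flats facing along the row. The plug is on the right. The rack yaw is about -5.3° and the tray about +8.7°. Next I'll refine the tray centre and write a move helper.

```bash
cat >> h.py <<'E'
def go(grasp,zdir,ydir):
    s=arm.read_state();C=Ro.from_rotvec(s['orientation']).as_matrix()
    z=np.array(zdir,float);z/=np.linalg.norm(z);y=np.array(ydir,float);y-=z*(y@z);y/=np.linalg.norm(y)
    best=None
    for sg in(1,-1):
        T=np.stack([np.cross(sg*y,z),sg*y,z],1);r=Ro.from_matrix(C.T@T).as_rotvec()
        if best is None or np.linalg.norm(r)<np.linalg.norm(best[0]):best=(r,T)
    r,T=best;dp=np.array(grasp)-.167*z-s['ee_pos']
    print('t',round(s['t'],2),'grasp now',(s['ee_pos']+.167*C[:,2]).round(4),'turn',r.round(3),'shift after turn mm',(T.T@dp*1000).round(1),'shift before turn',(C.T@dp*1000).round(1),'q',s['qpos'].round(2),'w',round(s['gripper_width'],4))
E
python3 - <<'E'
from h import *
P=cloud(load('top'))
m=(P[...,2]>.036)&(P[...,2]<.052);m[:180]=0;m[245:]=0;m[:,:190]=0;m[:,290:]=0
q=P[m][:,:2]
for it,a0 in enumerate([8.7]):
    a=np.radians(a0);X=np.array([np.cos(a),np.sin(a)]);Y=np.array([-np.sin(a),np.cos(a)])
    x=q@X;y=q@Y;cx=(np.percentile(x,1)+np.percentile(x,99))/2
    k=abs(x-cx)>.022;yy=y[k];print('x ext',x.min(),x.max(),'y ext',np.percentile(yy,[0,1,99,100]))
    c=X*cx+Y*(np.percentile(yy,1)+np.percentile(yy,99))/2;print('c',c,'hinge_bay',c+.0465*Y,'catch_bay',c-.0465*Y,'X',X,'Y',Y)
    # residual angle from both long walls
    for s in(-1,1):
        w=(abs((x-cx)*s-.052)<.008);print(np.degrees(np.polyfit(y[w],x[w],1)[0]))
go([.446,.2137,.16],[0,0,-1],[-.151,.988,0])
E
```

```text
x ext 0.5848918086584184 0.6942035655933654 y ext [0.0105931  0.01082478 0.20024373 0.20083774]
c [0.61607683 0.20103569] hinge_bay [0.6090432  0.24700065] catch_bay [0.62311046 0.15507072] X [0.98849389 0.15126082] Y [-0.15126082  0.98849389]
0.07203053423293507
0.005146898996746863
t 0.1 grasp now [0.1728 0.7037 0.237 ] turn [-0.001 -0.    -0.392] shift after turn mm [-196.  -525.8   77. ] shift before turn [-382.2 -410.8   77.6] q [-1.41  0.6  -0.    1.6   0.    0.94 -0.08] w 0.093
```

step_arm --targets '[[[-32,-34,0,0,0,0,0.2],[-32,-34,0,0,0,0,0.2],[-32,-34,0,0,0,0,0.2],[-32,-34,0,0,0,0,0.2],[-32,-34,0,0,0,0,0.2],[-32,-34,0,0,0,0,0.2],[-32,-34,0,0,0,0,0.2],[-32,-34,0,0,0,0,0.2],[-32,-34,0,0,0,0,0.2],[-32,-34,0,0,0,0,0.2]]]' --newtons 30

```text
t: 1.1
ee_pos: [0.4031, 0.2958, 0.4047]
orientation: [0.377, 3.119, -0.0]
ft_force: [1.6, 0.6, -0.2]
gripper_width: 0.0558
finger_force: 0.0
```

step_arm --targets '[[[-31,-35,0,0,0,0,0.2],[-31,-35,0,0,0,0,0.2],[0,0,20,0,0,-0.1,0.2],[0,0,20,0,0,-0.1,0.2],[0,0,20,0,0,-0.1,0.2],[0,0,17,0,0,-0.092,0.2],[0,0,0,0,0,0,0.2],[0,0,0,0,0,0,0.2]]]'

```text
t: 1.9
ee_pos: [0.4462, 0.2147, 0.3278]
orientation: [0.233, -3.132, 0.001]
ft_force: [-0.0, 0.2, -0.2]
gripper_width: 0.0561
finger_force: 0.0
```

```bash
python3 - <<'E'
from h import *
im,d,c=snap('wrist');cv2.imwrite('pics/w1.png',im[:,:,::-1]);print(c)
go([.446,.2137,.05],[0,0,-1],[-.151,.988,0])
# project known target with equidistant model
def proj(X):
    p=c['R']@X+c['t'];th=np.arctan2(np.hypot(*p[:2]),p[2]);k=c['intrinsics'];u=p[:2]/np.hypot(*p[:2])*th
    return k[0,0]*u[0]+k[0,2],k[1,1]*u[1]+k[1,2]
print(proj(np.array([.446,.2137,.061])),proj(np.array([.446,.2327,.056])))
E
```

```text
{'intrinsics': array([[371.64829954,   0.        , 316.34843044],
       [  0.        , 371.64829954, 235.94511615],
       [  0.        ,   0.        ,   1.        ]]), 'R': array([[-1.49200242e-01,  9.88806856e-01, -5.38709078e-04],
       [ 9.53883945e-01,  1.44074223e-01,  2.63340156e-01],
       [ 2.60470166e-01,  3.87765491e-02, -9.64702893e-01]]), 't': array([-0.14535566, -0.46712586,  0.19167183])}
t 1.95 grasp now [0.4463 0.2149 0.1612] turn [ 0.     0.    -0.003] shift after turn mm [  0.5  -1.1 111.2] shift before turn [  0.5  -1.1 111.2] q [-0.51  0.44 -0.07  2.19  0.06  0.51  1.09] w 0.0559
(np.float64(315.44745409493106), np.float64(243.39609188825267)) (np.float64(341.98869005557754), np.float64(245.23159143821402))
```

View pics/w1.png

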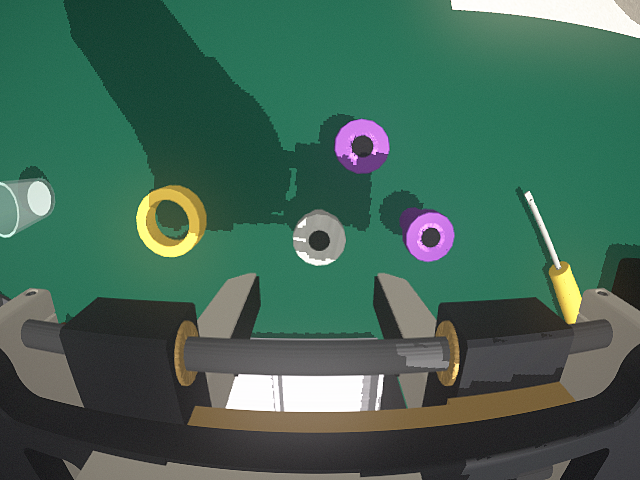

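The wrist view shows grey bush_b at (319,239), within 3 mm of the prediction. The purple look-alikes at (362,146) and (430,236) and the tape at (171,221) are all clear of the fingers.

step_arm --targets '[[[2,0,20,0,0,0,0.2],[0,0,20,0,0,0,0.2],[0,0,20,0,0,0,0.2],[0,0,20,0,0,0,0.2],[0,0,20,0,0,0,0.2],[0,0,11,0,0,0,0.2],[0,0,0,0,0,0,-1],[0,0,0,0,0,0,-1],[0,0,0,0,0,0,-1],[0,0,0,0,0,0,-1]]]' --newtons 35

```text
t: 2.95
ee_pos: [0.4444, 0.2146, 0.2176]
orientation: [-0.237, 3.131, 0.001]
ft_force: [0.9, 0.3, 2.3]
gripper_width: 0.0373
finger_force: 35.0
```

step_arm --targets '[[[0,0,0,0,0,0,-1],[0,0,0,0,0,0,-1],[0,0,-30,0,0,0,-1],[0,0,-30,0,0,0,-1],[0,0,-30,0,0,0,-1],[0,0,-30,0,0,0,-1],[0,0,0,0,0,0,-1]]]'

```text
t: 3.65
ee_pos: [0.4446, 0.2146, 0.3401]
orientation: [-0.236, 3.128, 0.004]
ft_force: [0.5, -0.8, -1.3]
gripper_width: 0.0375
finger_force: 35.0
```

```bash
python3 - <<'E'
from h import *
c=np.array([.6231,.1551]);X=np.array([.9885,.1513])
p=c+.025*X;print(p);go([*p,.058],[0,0,-1],[-.151,.988,0])
E
```

```text
[0.6478125 0.1588825]
t 3.65 grasp now [0.4455 0.215  0.1732] turn [ 0.002  0.005 -0.001] shift after turn mm [-192.4  -85.7  115.1] shift before turn [-191.9  -85.8  116. ] q [-0.51  0.42 -0.08  2.18  0.07  0.53  1.09] w 0.0375
```

step_arm --targets '[[[-32,-14,0,0,0,0,-1],[-32,-14,0,0,0,0,-1],[-32,-14,0,0,0,0,-1],[-32,-15,0,0,0,0,-1],[-32,-15,0,0,0,0,-1],[-32,-14,0,0,0,0,-1],[0,0,30,0,0,0,-1],[0,0,30,0,0,0,-1],[0,0,0,0,0,0,-1]]]'

```text
t: 4.55
ee_pos: [0.6454, 0.1577, 0.272]
orientation: [0.236, -3.125, 0.003]
ft_force: [0.0, -0.1, -0.6]
gripper_width: 0.0374
finger_force: 35.0
```

```bash
python3 - <<'E'
from h import *
im,d,c=snap('wrist');cv2.imwrite('pics/w2.png',im[:,:,::-1])
go([.6478,.1589,.057],[0,0,-1],[-.151,.988,0])
E
```

```text
t 4.6 grasp now [0.6452 0.1579 0.1073] turn [-0.001 -0.005 -0.   ] shift after turn mm [-1.9  0.5 50.3] shift before turn [-2.2  0.5 50.3] q [-0.28  0.68 -0.07  1.84  0.08  0.63  1.32] w 0.0372
```

View pics/w2.png

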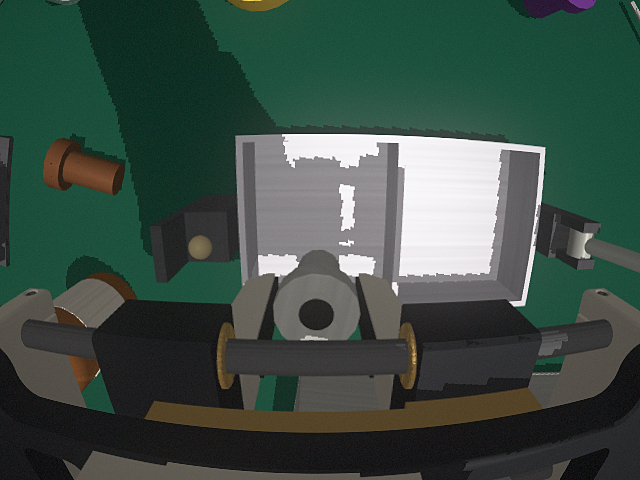

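The wrist view shows the held bush centred over the catch bay. The catch ball is at (200,247) and the divider is at column 392. Lowering now.

step_arm --targets '[[[-2,0,10,0,0,0,-1],[0,0,10,0,0,0,-1],[0,0,10,0,0,0,-1],[0,0,10,0,0,0,-1],[0,0,10,0,0,0,-1],[0,0,0,0,0,0,-1],[0,0,0,0,0,0,-0.05],[0,0,0,0,0,0,-0.05],[0,0,0,0,0,0,-0.05],[0,0,0,0,0,0,-0.05]]]'

```text
t: 5.6
ee_pos: [0.649, 0.1587, 0.2273]
orientation: [-0.237, 3.132, 0.0]
ft_force: [0.2, -0.5, -0.3]
gripper_width: 0.0441
finger_force: 0.0
```

step_arm --targets '[[[0,0,-20,0,0,0,-0.05],[0,0,-30,0,0,0,-0.05],[0,0,-40,0,0,0,-0.05],[0,0,-40,0,0,0,0.1],[0,0,-40,0,0,0,0.1],[0,0,-20,0,0,0,0.1],[0,0,0,0,0,0,0.1]]]'

```text
t: 6.3
ee_pos: [0.6493, 0.1588, 0.4208]
orientation: [-0.236, 3.126, 0.002]
ft_force: [0.8, -0.4, -0.2]
gripper_width: 0.0512
finger_force: 0.0
```

```bash
python3 - <<'E'
from h import *
a=np.radians(-5.33);X=np.array([np.cos(a),np.sin(a),0]);Y=np.array([-np.sin(a),np.cos(a),0]);Z=np.array([0,0,1])
o=np.array([.623,-.2238,0]);ax=-np.sin(np.radians(35))*X+np.cos(np.radians(35))*Z
for n,y in(('bush',.066),('hex',0)):
    m=o+Y*y+.062*Z;print(n,'top',m+.032*ax,'ax',ax,'Y',Y)
    go(m+(.023+.1)*ax,-ax,Y)
E
```

```text
bush top [ 0.61085578 -0.15638039  0.08821287] ax [-0.5710964   0.05328063  0.81915204] Y [0.09289193 0.9956762  0.        ]
t 6.3 grasp now [0.6503 0.1591 0.2538] turn [ 0.076 -0.602  0.236] shift after turn mm [ 198.1 -317.4    9.2] shift before turn [ 229.8 -270.2  119.5] q [-0.27  0.51 -0.09  1.72  0.05  0.9   1.35] w 0.0512
hex top [ 0.60472492 -0.22209502  0.08821287] ax [-0.5710964   0.05328063  0.81915204] Y [0.09289193 0.9956762  0.        ]
t 6.3 grasp now [0.6503 0.1591 0.2538] turn [ 0.076 -0.602  0.236] shift after turn mm [ 198.1 -383.4    9.2] shift before turn [ 245.7 -334.2  119.4] q [-0.27  0.51 -0.09  1.72  0.05  0.9   1.35] w 0.0512
```

step_arm --targets '[[[33,-39,0,0,0,0,0.07],[33,-38,0,0,0,0,0.07],[33,-39,0,0,0,0,0.07],[33,-38,0,0,0,0,0.07],[33,-39,0,0,0,0,0.07],[33,-38,0,0,0,0,0.07],[32,-39,0,0,0,0,0.07]]]'

```text
t: 7.0
ee_pos: [0.4629, -0.1402, 0.416]
orientation: [0.238, -3.132, -0.0]
ft_force: [0.9, -0.2, -0.9]
gripper_width: 0.0497
finger_force: 0.0
```

step_arm --targets '[[[0,0,0,0.015,-0.12,0.047,0.07],[0,0,0,0.015,-0.12,0.047,0.07],[0,0,0,0.015,-0.12,0.047,0.07],[0,0,0,0.015,-0.12,0.047,0.07],[0,0,0,0.016,-0.122,0.048,0.07],[0,0,0,0,0,0,0.07],[0,0,0,0,0,0,0.07]]]'

```text
t: 7.7
ee_pos: [0.4673, -0.1326, 0.4184]
orientation: [0.072, 2.644, -0.024]
ft_force: [-1.0, -0.0, -0.5]
gripper_width: 0.0496
finger_force: 0.0
```

```bash
cat >> h.py <<'E'
a=np.radians(-5.33);RX=np.array([np.cos(a),np.sin(a),0]);RY=np.array([-np.sin(a),np.cos(a),0])
AX=-np.sin(np.radians(35))*RX+np.array([0,0,np.cos(np.radians(35))])
def mouth(y): return np.array([.623,-.2238,.062])+RY*y
E
python3 - <<'E'
from h import *
go(mouth(.066)+(.023+.08)*AX,-AX,RY)
E
```

```text
t 7.7 grasp now [ 0.5467 -0.1376  0.2715] turn [ 0.016 -0.114  0.034] shift after turn mm [ 70.4 -10.4 115.7] shift before turn [ 57.2 -10.1 122.8] q [ 0.2   0.24 -0.03  2.28 -0.34  0.14  2.02] w 0.0496
```

step_arm --targets '[[[14,-2,30,0,0,0,0.07],[14,-2,30,0,0,0,0.07],[14,-3,30,0,0,0,0.07],[15,-3,20,0,0,0,0.07],[0,0,0,0,0,0,0.07]]]'

```text
t: 8.2
ee_pos: [0.4886, -0.109, 0.368]
orientation: [0.129, 2.694, -0.013]
ft_force: [0.3, -1.0, 0.5]
gripper_width: 0.0497
finger_force: 0.0
```

```bash
python3 - <<'E'
from h import *
go(mouth(.066)+(.023+.08)*AX,-AX,RY)
E
```

```text
t 8.2 grasp now [ 0.5603 -0.114   0.2173] turn [ 0.01  -0.166 -0.005] shift after turn mm [ 57.2 -35.8  63.6] shift before turn [ 45.7 -36.8  71.8] q [-0.04  0.35  0.19  2.3  -1.04  0.11  2.62] w 0.0497
```

The wrist is near its straight singularity: q6 is at its 0.11 limit and q5 has gone negative. I'll back up, then tilt the tool sideways so that q5 goes positive and flips towards π.

step_arm --targets '[[[0,0,-20,0,0.11,0,0.07],[0,0,-20,0,0.11,0,0.07],[0,0,-20,0,0.11,0,0.07],[0,0,-20,0,0.11,0,0.07],[0,0,0,0,0,0,0.07],[0,0,0,-0.1,0,0,0.07],[0,0,0,-0.1,0,0,0.07],[0,0,0,-0.1,0,0,0.07],[0,0,0,0,0,0,0.07]]]'

```text
t: 9.1
ee_pos: [0.4704, -0.1118, 0.4242]
orientation: [0.117, 2.983, 0.473]
ft_force: [-0.6, -0.2, -0.6]
gripper_width: 0.0499
finger_force: 0.0
```

```bash
python3 - <<'E'
from h import *
go(mouth(.066)+(.023+.08)*AX,-AX,RY)
print(Ro.from_rotvec(arm.read_state()['orientation']).as_matrix().round(2))
E
```

```text
t 9.1 grasp now [ 0.4921 -0.0612  0.2666] turn [ 0.312 -0.5   -0.083] shift after turn mm [ 74.8 -31.3 119.8] shift before turn [  7.4 -74.  124.1] q [-0.3   0.35  0.7   2.17 -0.77  0.86  2.42] w 0.0499
[[-0.99  0.06  0.13]
 [ 0.09  0.95  0.3 ]
 [-0.11  0.31 -0.94]]
```

step_arm --targets '[[[0,0,0,0.12,0,0,0.07],[0,0,0,0.12,0,0,0.07],[0,0,0,0.12,0,0,0.07],[0,0,0,0.12,0,0,0.07],[0,0,0,0.12,0,0,0.07],[0,0,0,0.12,0,0,0.07],[0,0,0,0,0,0,0.07],[0,0,0,0,0,0,0.07]]]'

```text
t: 9.9
ee_pos: [0.4714, -0.1095, 0.4241]
orientation: [0.167, 2.99, -0.614]
ft_force: [0.2, 0.4, -0.4]
gripper_width: 0.0499
finger_force: 0.0
```

```bash
python3 - <<'E'
from h import *
go(mouth(.066)+(.023+.08)*AX,-AX,RY)
print(Ro.from_rotvec(arm.read_state()['orientation']).as_matrix().round(2))
E
```

```text
t 9.9 grasp now [ 0.4816 -0.1758  0.2711] turn [-0.391 -0.498  0.104] shift after turn mm [ 75.3 -33.7 119.3] shift before turn [  8.2  23.9 142.8] q [-0.82  0.52  1.2   2.21 -0.21  0.55  1.91] w 0.0499
[[-0.99  0.12  0.06]
 [ 0.09  0.91 -0.4 ]
 [-0.1  -0.39 -0.92]]
```

```bash
cat > fk.py <<'E'
import numpy as np, itertools
from scipy.spatial.transform import Rotation as Ro
D=[([-1.40668,.60013,-.00254,1.60013,.00178,.94286,-.07983],[.17285,.70389,.40386],[-.37732,-3.11879,.00239]),
([-.51,.44,-.07,2.19,.06,.51,1.09],[.4462,.2147,.3278],[.233,-3.132,.001]),
([-.51,.42,-.08,2.18,.07,.53,1.09],[.4446,.2146,.3401],[-.236,3.128,.004]),
([-.28,.68,-.07,1.84,.08,.63,1.32],[.6454,.1577,.272],[.236,-3.125,.003]),
([-.27,.51,-.09,1.72,.05,.9,1.35],[.6493,.1588,.4208],[-.236,3.126,.002]),
([.2,.24,-.03,2.28,-.34,.14,2.02],[.4673,-.1326,.4184],[.072,2.644,-.024]),
([-.04,.35,.19,2.3,-1.04,.11,2.62],[.4886,-.109,.368],[.129,2.694,-.013]),
([-.3,.35,.7,2.17,-.77,.86,2.42],[.4704,-.1118,.4242],[.117,2.983,.473]),
([-.82,.52,1.2,2.21,-.21,.55,1.91],[.4714,-.1095,.4241],[.167,2.99,-.614])]
AXN='zyzyzyz'
def rots(q,s):
    R=np.eye(3);L=[R]
    for i in range(7):
        R=R@Ro.from_euler(AXN[i],s[i]*q[i]).as_matrix();L.append(R)
    return L
if __name__=='__main__':
    res=[]
    for s in itertools.product((1,-1),repeat=7):
        if s[1]<0: continue
        # R_meas = Rz(a) R(q) C  ; base yaw a in multiples of 90deg
        for a in (0,np.pi/2,np.pi,-np.pi/2):
            B=Ro.from_euler('z',a).as_matrix()
            M=[(B@rots(q,s)[7]).T@Ro.from_rotvec(o).as_matrix() for q,p,o in D]
            C=Ro.from_matrix(np.array(M)).mean();e=max((C.inv()*Ro.from_matrix(m)).magnitude() for m in M)
            res.append((e,s,a,C.as_rotvec().round(3)))
    res.sort(key=lambda r:r[0])
    for r in res[:4]:print(r)
    e,s,a,c=res[0]
    A=[];b=[]
    for q,p,o in D:
        L=rots(q,s);A.append(np.hstack(L[:8]));b+=p
    A=np.vstack(A);b=np.array(b);lam=1e-4
    x=np.linalg.solve(A.T@A+lam*np.eye(24),A.T@b);print(x.reshape(8,3).round(3),np.abs(A@x-b).max())
E
python3 fk.py
```

```text
(0.013179149382691378, (-1, 1, -1, 1, -1, 1, -1), 0, array([1.000e-03, 2.000e-03, 1.572e+00]))
(0.5472961048188856, (-1, 1, -1, 1, -1, 1, -1), 1.5707963267948966, array([0.185, 0.206, 3.092]))
(0.5490377847930741, (-1, 1, -1, 1, -1, 1, -1), -1.5707963267948966, array([-0.118, -0.13 ,  0.041]))
(0.5630608695667444, (1, 1, 1, 1, 1, 1, 1), 1.5707963267948966, array([ 0.142, -0.14 , -0.024]))
[[-0.004  0.002  0.144]
 [ 0.    -0.016  0.144]
 [ 0.002 -0.016  0.325]
 [-0.003 -0.014  0.325]
 [ 0.004 -0.014  0.222]
 [-0.002  0.001  0.222]
 [ 0.001  0.001  0.079]
 [ 0.001 -0.004  0.079]] 0.0030456255401024313
```

```bash
cat > ik.py <<'E'
from fk import *
from scipy.optimize import least_squares
S=(-1,1,-1,1,-1,1,-1);C=Ro.from_rotvec([0,0,np.pi/2]).as_matrix()
LO=np.array([-2.57,-.35,-1.29,.11,-1.05,.11,-2.63]);HI=np.array([2.57,1.97,1.29,2.56,4.19,1.86,2.63])
A=[];b=[]
for q,p,o in D: A.append(np.hstack(rots(q,S)));b+=p
A=np.vstack(A);OFF=np.linalg.solve(A.T@A+1e-4*np.eye(24),A.T@np.array(b)).reshape(8,3)
def fk(q):
    L=rots(q,S);return sum(L[i]@OFF[i] for i in range(8)),L[7]@C
def err(q,p,R):
    a,B=fk(q);return np.r_[p-a,B@Ro.from_matrix(B.T@R).as_rotvec()]
def jac(q):
    J=np.zeros((6,7));p,R=fk(q)
    for i in range(7):
        d=np.array(q,float);d[i]+=1e-5;a,B=fk(d);J[:3,i]=(a-p)/1e-5;J[3:,i]=Ro.from_matrix(B@R.T).as_rotvec()/1e-5
    return J
def sim(q,rows,lam=1e-2,n=5):
    "rows of tool shift mm + turn; returns q after each"
    p,R=fk(q);out=[];q=np.array(q,float)
    for r in rows:
        for k in range(n):
            p=p+R@np.array(r[:3])/1000/n;R=R@Ro.from_rotvec(np.array(r[3:6])/n).as_matrix()
            J=jac(q);e=err(q,p,R);dq=J.T@np.linalg.solve(J@J.T+lam**2*np.eye(6),e)
            q=np.clip(q+dq,LO,HI)
        out.append(q.copy())
    return np.array(out)
def ik(p,R,q0,w=.02):
    f=lambda q:np.r_[err(q,p,R)*[10,10,10,3,3,3],w*(q-q0)]
    r=least_squares(f,np.clip(q0,LO+.03,HI-.03),bounds=(LO+.02,HI-.02));return r.x,np.abs(err(r.x,p,R)).max()
def pose(g,z,y):
    z=np.array(z)/np.linalg.norm(z);y=np.array(y)-z*(z@y);y/=np.linalg.norm(y)
    return np.array(g)-.167*z,np.stack([np.cross(y,z),y,z],1)
E
python3 - <<'E'
from ik import *
from h import mouth,AX,RX,RY
np.set_printoptions(precision=2,suppress=True)
q0=[-.04,.35,.19,2.3,-1.04,.11,2.62]
r=[[0,0,-20,0,.11,0]]*4+[[0]*6]+[[0,0,0,-.1,0,0]]*3
print('obs -.3,.35,.7,2.17,-.77,.86,2.42',sim(q0,r)[-1])
q1=[-.3,.35,.7,2.17,-.77,.86,2.42]
print('obs -.82 .52 1.2 2.21 -.21 .55 1.91',sim(q1,[[0,0,0,.12,0,0]]*6)[-1])
print('obs .2 .24 -.03 2.28 -.34 .14 2.02',sim([-.27,.51,-.09,1.72,.05,.9,1.35],[[33,-38.6,0,0,0,0]]*7+[[0,0,0,.015,-.12,.047]]*5)[-1])
for nm,y in(('bush',.066),('hex',0)):
  for d in(.103,.024):
    for sg in(1,-1):
      p,R=pose(mouth(y)+d*AX,-AX,sg*RY)
      for g in([.1,.5,0,2,3.1,.3,-1.5],[.1,.5,0,2,0,.3,1.5],[.1,.5,0,2,3.1,.3,1.5]):
        x,e=ik(p,R,np.array(g))
        if e<.01: print(nm,d,sg,x,round(e,4))
E
```

```text
obs -.3,.35,.7,2.17,-.77,.86,2.42 [-0.36  0.35  0.76  2.11 -0.66  0.99  2.3 ]
obs -.82 .52 1.2 2.21 -.21 .55 1.91 [-0.82  0.53  1.22  2.21 -0.23  0.56  1.94]
obs .2 .24 -.03 2.28 -.34 .14 2.02 [ 0.42  0.25 -0.27  2.31 -0.23  0.11  1.89]
bush 0.103 1 [ 0.23  0.53 -0.07  2.42  3.18  0.42 -1.52] 0.0
bush 0.103 1 [ 0.98  0.84 -1.24  2.37  2.01  0.82 -0.21] 0.0003
bush 0.103 1 [ 0.76  0.65 -0.83  2.38  2.29  0.55 -0.56] 0.0001
bush 0.103 -1 [-0.25  0.64  0.68  2.44  3.93  0.65  0.85] 0.0001
bush 0.103 -1 [ 0.21  0.52 -0.04  2.41  3.23  0.4   1.57] 0.0
bush 0.024 1 [ 0.21  0.69 -0.06  2.36  3.17  0.51 -1.51] 0.0
bush 0.024 1 [ 0.91  1.01 -1.18  2.3   2.11  0.91 -0.21] 0.0003
bush 0.024 1 [ 0.73  0.83 -0.83  2.32  2.34  0.67 -0.53] 0.0001
bush 0.024 -1 [-0.26  0.83  0.7   2.38  3.88  0.78  0.82] 0.0001
bush 0.024 -1 [ 0.19  0.68 -0.02  2.34  3.22  0.49  1.58] 0.0
hex 0.103 1 [ 0.44  0.54 -0.14  2.38  3.33  0.37 -1.52] 0.0
hex 0.103 1 [ 1.13  0.86 -1.24  2.33  1.99  0.73 -0.03] 0.0003
hex 0.103 1 [ 0.93  0.67 -0.86  2.34  2.3   0.47 -0.41] 0.0001
hex 0.103 -1 [-0.05  0.62  0.6   2.4   4.03  0.64  0.89] 0.0001
hex 0.103 -1 [ 0.42  0.53 -0.11  2.36  3.39  0.36  1.56] 0.0
hex 0.024 1 [ 0.38  0.69 -0.1   2.31  3.3   0.46 -1.5 ] 0.0
hex 0.024 1 [ 1.06  1.02 -1.19  2.26  2.1   0.83 -0.04] 0.0003
hex 0.024 1 [ 0.88  0.84 -0.85  2.27  2.35  0.58 -0.4 ] 0.0001
hex 0.024 -1 [-0.1   0.82  0.65  2.33  3.96  0.77  0.87] 0.0001
hex 0.024 -1 [ 0.36  0.69 -0.07  2.3   3.35  0.45  1.58] 0.0
```

```bash
cat >> ik.py <<'E'
np.set_printoptions(precision=3,suppress=True)
def seg(p0,R0,p1,R1,N):
    r=Ro.from_matrix(R0.T@R1).as_rotvec()/N;E=Ro.from_rotvec(r).as_matrix()
    M=np.zeros((3,3));k=np.eye(3)
    for i in range(N): M+=R0@k;k=k@E
    s=np.linalg.solve(M,p1-p0)*1000
    return np.r_[s.round(0),r.round(3)]
def plan(q,poses,Ns,lam=1e-2):
    "chain of constant-row segments through poses, simulated"
    p,R=fk(q)
    for (p1,R1),N in zip(poses,Ns):
        r=seg(p,R,p1,R1,N);o=sim(q,[r]*N,lam)
        for k in range(N): p=p+R@r[:3]/1000;R=R@Ro.from_rotvec(r[3:]).as_matrix()
        dq=np.abs(np.diff(np.vstack([q,o]),axis=0)).max(0)*10
        print(N,'x',r.tolist(),'q',o[-1],'maxv',dq.max().round(2),'tip',(p+.186*R[:,2]),'q6min',o[:,5].min().round(2));q=o[-1]
    return q
E
python3 - <<'E'
from ik import *
from h import mouth,AX,RY,arm
q=arm.read_state()['qpos'];print(q)
p,R=pose(mouth(.066)+(.12)*AX,-AX,RY);p=p+[0,0,.05]
for g in([.23,.53,-.07,2.42,3.18,.42,-1.52],[.76,.65,-.83,2.38,2.29,.55,-.56],[-.1,.65,.7,2.38,3.7,.55,-1.9]):
    G,e=ik(p,R,np.array(g));print('goal',G,e)
    for K in(4,5):
        W=[q+(G-q)*f for f in np.linspace(0,1,K+1)[1:]]
        plan(q,[fk(w) for w in W],[8]*K)
E
```

```text
[-0.817  0.52   1.199  2.21  -0.21   0.547  1.914]
goal [ 0.259  0.381 -0.098  2.391  3.197  0.238 -1.542] 1.1914222067953334e-05
8 x [1.0, -6.0, 7.0, 0.032, 0.002, 0.007] q [-0.722  0.692  1.281  2.26  -0.155  0.362  1.9  ] maxv 0.23 tip [ 0.459 -0.292  0.251] q6min 0.36
8 x [-2.0, -1.0, 5.0, -0.0, -0.03, 0.007] q [-0.581  0.65   1.114  2.312 -0.209  0.11   1.902] maxv 0.45 tip [ 0.521 -0.329  0.238] q6min 0.11
8 x [0.0, 4.0, 1.0, -0.035, -0.027, 0.01] q [-0.265  0.444  0.585  2.369 -0.348  0.11   1.974] maxv 0.92 tip [ 0.579 -0.262  0.21 ] q6min 0.11
8 x [3.0, 5.0, -2.0, -0.045, -0.003, 0.011] q [ 0.333  0.349 -0.192  2.387 -0.594  0.127  2.101] maxv 1.11 tip [ 0.571 -0.155  0.193] q6min 0.11
8 x [1.0, -5.0, 6.0, 0.028, 0.005, 0.007] q [-0.74   0.678  1.278  2.249 -0.158  0.417  1.894] maxv 0.2 tip [ 0.456 -0.275  0.249] q6min 0.42
8 x [-1.0, -2.0, 5.0, 0.009, -0.02, 0.004] q [-0.636  0.7    1.205  2.301 -0.182  0.124  1.898] maxv 0.37 tip [ 0.489 -0.328  0.242] q6min 0.12
8 x [-1.0, 2.0, 2.0, -0.016, -0.026, 0.007] q [-0.5    0.575  0.949  2.348 -0.257  0.11   1.925] maxv 0.38 tip
[... 2378 characters left out ...]
0, 0.041, 0.003, 0.011] q [-0.778  0.694  1.29   2.265 -0.009  0.384  1.748] maxv 0.51 tip [ 0.444 -0.299  0.278] q6min 0.38
8 x [-3.0, -3.0, 3.0, 0.017, -0.03, 0.009] q [-0.734  0.766  1.29   2.303  0.041  0.11   1.652] maxv 0.43 tip [ 0.499 -0.358  0.311] q6min 0.11
8 x [-2.0, 2.0, 2.0, -0.019, -0.033, 0.01] q [-0.65   0.654  1.12   2.352  0.053  0.11   1.583] maxv 0.22 tip [ 0.576 -0.339  0.301] q6min 0.11
8 x [2.0, 5.0, 1.0, -0.043, -0.012, 0.013] q [-0.369  0.459  0.642  2.408 -0.042  0.11   1.556] maxv 0.77 tip [ 0.61  -0.257  0.248] q6min 0.11
8 x [5.0, 5.0, -1.0, -0.042, 0.017, 0.013] q [ 0.092  0.359  0.01   2.419 -0.326  0.231  1.664] maxv 0.83 tip [ 0.57  -0.155  0.196] q6min 0.13
```

```bash
cat > /tmp/x.py <<'E'
from ik import *
from h import mouth,AX,RY,arm
q=arm.read_state()['qpos']
rows=[[0,0,0,-.12,0,0]]*6+[[0,0,0,.1,0,0]]*3+[[0,0,0,0,0.05,0]]*2
o=sim(q,rows,n=3);print('retrace',o[-1]);q=o[-1]
# step1: spin at large q6
p,R=fk(q);Rv=Ro.from_rotvec([0,.25,0]).as_matrix()
P0=np.array([.46,-.13,.43]);z=np.array([-.25,0,-.97])
_,RT=pose([0,0,0],z,RY)
q=plan(q,[(P0,RT)],[8])
for sg in(1,-1):
    o=sim(q,[[0,0,0,0,0,sg*.15]]*21,n=3);print('spin',sg,o[-1],'max/min',o.min(0),o.max(0))
E
python3 /tmp/x.py
```

```text
retrace [-0.506  0.379  0.855  2.15  -0.436  0.785  2.113]
8 x [1.0, -3.0, -1.0, 0.005, 0.032, 0.001] q [-0.487  0.444  0.914  2.074 -0.288  1.045  2.073] maxv 0.34 tip [ 0.416 -0.133  0.252] q6min 0.82
spin 1 [-0.642  0.686  1.29   2.069 -0.55   1.18  -0.68 ] max/min [-0.654  0.462  0.964  2.069 -0.55   1.052 -0.68 ] [-0.514  0.686  1.29   2.077 -0.313  1.18   1.959]
spin -1 [ 1.106  0.972 -1.29   2.086  0.897  1.772  2.63 ] max/min [-0.458  0.327 -1.29   1.974 -0.264  1.019  2.189] [1.106 0.972 0.865 2.086 0.897 1.772 2.63 ]
```

```bash
nproc && cat > opt.py <<'E'
from ik import *
import sys,multiprocessing as mp
O=OFF
def rt(ax,a):
    c,s=np.cos(a),np.sin(a)
    return np.array([[c,-s,0],[s,c,0],[0,0,1.]]) if ax=='z' else np.array([[c,0,s],[0,1.,0],[-s,0,c]])
def fkj(q):
    R=np.eye(3);p=O[0].copy();ax=[];pt=[]
    for i in range(7):
        a=R[:,2] if AXN[i]=='z' else R[:,1];ax.append(S[i]*a);pt.append(p)
        R=R@rt(AXN[i],S[i]*q[i]);p=p+R@O[i+1]
    ax=np.array(ax);pt=np.array(pt)
    return p,R@C,np.vstack([np.cross(ax,p-pt).T,ax.T])
def rv(r):
    a=np.linalg.norm(r)
    if a<1e-9:return np.eye(3)
    k=r/a;K=np.array([[0,-k[2],k[1]],[k[2],0,-k[0]],[-k[1],k[0],0]]);return np.eye(3)+np.sin(a)*K+(1-np.cos(a))*K@K
def fsim(q,segs,N,lam=.01,n=1,clip=False):
    q=np.array(q,float);p,R,J=fkj(q);out=[]
    for s in segs:
        for k in range(N*n):
            p=p+R@(s[:3]/1000/n);R=R@rv(s[3:]/n)
            a,B,J=fkj(q);E=R@B.T;w=.5*np.array([E[2,1]-E[1,2],E[0,2]-E[2,0],E[1,0]-E[0,1]])
            q=q+J.T@np.linalg.solve(J@J.T+lam**2*np.eye(6),np.r_[p-a,w])
            if clip:q=np.clip(q,LO,HI)
            out.append(np.r_[q,p,R[:,2]])
    return np.array(out),p,R
def cost(x,q0,K,N,tp,tR,q5t,zmin):
    segs=x.reshape(K,6)*[100,100,100,1,1,1]
    o,p,R=fsim(q0,segs,N)
    Q=o[:,:7];lim=np.maximum(0,LO+.1-Q)+np.maximum(0,Q-HI+.1);v=np.abs(np.diff(Q,axis=0))
    tip=o[:,7:10]+.186*o[:,10:13]
    r=[(p-tp)*10,3*Ro.from_matrix(R.T@tR).as_rotvec(),[1.*np.tanh(Q[-1,4]-q5t)*2],[.3*max(0,abs(Q[-1,2])-.6)],(lim*3).ravel(),
       np.maximum(0,zmin-tip[:,2])*20,np.maximum(0,.43-np.hypot(o[:,7],o[:,8]))*10,np.maximum(0,np.abs(x)-.14).ravel()*20,.1*x,np.maximum(0,v-.15).ravel()*5]
    return np.concatenate([np.ravel(a) for a in r])
def job(a):
    seed,q0,K,N,tp,tR,q5t,zmin=a
    rng=np.random.default_rng(seed);x0=rng.normal(0,.06,6*K)*np.tile([.5,.5,.5,1,1,1],K)
    try:r=least_squares(cost,x0,args=(q0,K,N,tp,tR,q5t,zmin),max_nfev=40)
    except Exception as e:return 1e9,x0
    return r.cost,r.x
def solve(q0,K,N,goals,zmin=.2,seeds=16):
    jobs=[(s,q0,K,N,*goals[s%len(goals)],zmin) for s in range(seeds)]
    with mp.Pool() as P:res=P.map(job,jobs,chunksize=1)
    i=min(range(seeds),key=lambda i:res[i][0]);print('costs',np.sort([r[0] for r in res])[:5])
    segs=(res[i][1].reshape(K,6)*[100,100,100,1,1,1]);segs[:,:3]=segs[:,:3].round(0);segs[:,3:]=segs[:,3:].round(3)
    o,p,R=fsim(q0,segs,N,n=5,clip=True);print('goal idx',i%len(goals));
    for k in range(K):print(segs[k].tolist(),'q',o[(k+1)*N*5-1,:7],'tcp',o[(k+1)*N*5-1,7:10])
    Q=o[:,:7];print('min',Q.min(0),'max',Q.max(0));tip=o[:,7:10]+.186*o[:,10:13];print('tip lo',tip.min(0),'hi',tip.max(0))
    return segs
E
cat > /tmp/y.py <<'E'
from opt import *
from h import mouth,AX,RY,arm
q=arm.read_state()['qpos']
G=[]
for sg in(1,-1):
    p,R=pose(mouth(.066)+.12*AX,-AX,sg*RY);G.append((p+[0,0,.04],R,3.0))
import time;t=time.time();solve(q,6,10,G,.15,seeds=24);print(time.time()-t)
E
OMP_NUM_THREADS=1 timeout 400 python3 /tmp/y.py
```

```text
4
costs [0. 0. 0. 0. 0.]
goal idx 1
[1.0, -1.0, 2.0, -0.034, 0.04, -0.035] q [-0.505  0.503  0.905  2.093 -0.214  1.041  2.275] tcp [ 0.459 -0.125  0.408]
[-2.0, 3.0, 2.0, 0.032, 0.06, -0.035] q [-0.646  0.715  0.924  2.105  0.248  1.196  2.344] tcp [ 0.452 -0.098  0.379]
[-1.0, 0.0, -0.0, 0.039, 0.011, -0.044] q [-0.716  0.694  0.864  2.201  0.613  0.968  2.491] tcp [ 0.455 -0.094  0.37 ]
[0.0, -0.0, 2.0, 0.047, 0.011, -0.052] q [-0.746  0.654  0.881  2.364  1.269  0.59   2.47 ] tcp [ 0.452 -0.111  0.361]
[0.0, -1.0, 4.0, 0.026, 0.007, -0.031] q [-0.566  0.626  0.726  2.416  1.945  0.539  2.198] tcp [ 0.468 -0.14   0.336]
[-1.0, -0.0, 0.0, 0.082, -0.013, -0.021] q [ 0.341  0.412 -0.214  2.392  2.986  0.256  1.802] tcp [ 0.46  -0.138  0.33 ]
min [-0.811  0.407 -0.214  2.077 -0.215  0.256  1.802] max [0.341 0.715 1.192 2.437 2.986 1.196 2.525]
tip lo [ 0.33  -0.283  0.176] hi [ 0.566 -0.139  0.283]
35.91181135177612
```

step_arm --targets '[[[1,-1,2,-0.034,0.04,-0.035,0.07],[1,-1,2,-0.034,0.04,-0.035,0.07],[1,-1,2,-0.034,0.04,-0.035,0.07],[1,-1,2,-0.034,0.04,-0.035,0.07],[1,-1,2,-0.034,0.04,-0.035,0.07],[1,-1,2,-0.034,0.04,-0.035,0.07],[1,-1,2,-0.034,0.04,-0.035,0.07],[1,-1,2,-0.034,0.04,-0.035,0.07],[1,-1,2,-0.034,0.04,-0.035,0.07],[1,-1,2,-0.034,0.04,-0.035,0.07]]]'

```text
t: 10.9
ee_pos: [0.4588, -0.1258, 0.4097]
orientation: [0.235, -2.776, 0.062]
ft_force: [0.0, 0.6, 0.4]
gripper_width: 0.0497
finger_force: 0.0
```

step_arm --targets '[[[-2,3,2,0.032,0.06,-0.035,0.07],[-2,3,2,0.032,0.06,-0.035,0.07],[-2,3,2,0.032,0.06,-0.035,0.07],[-2,3,2,0.032,0.06,-0.035,0.07],[-2,3,2,0.032,0.06,-0.035,0.07],[-2,3,2,0.032,0.06,-0.035,0.07],[-2,3,2,0.032,0.06,-0.035,0.07],[-2,3,2,0.032,0.06,-0.035,0.07],[-2,3,2,0.032,0.06,-0.035,0.07],[-2,3,2,0.032,0.06,-0.035,0.07]]]'

```text
t: 11.9
ee_pos: [0.4527, -0.0986, 0.38]
orientation: [0.66, -2.084, 0.418]
ft_force: [-0.4, 0.4, 0.1]
gripper_width: 0.0498
finger_force: 0.0
```

step_arm --targets '[[[-1,0,0,0.039,0.011,-0.044,0.07],[-1,0,0,0.039,0.011,-0.044,0.07],[-1,0,0,0.039,0.011,-0.044,0.07],[-1,0,0,0.039,0.011,-0.044,0.07],[-1,0,0,0.039,0.011,-0.044,0.07],[-1,0,0,0.039,0.011,-0.044,0.07],[-1,0,0,0.039,0.011,-0.044,0.07],[-1,0,0,0.039,0.011,-0.044,0.07],[-1,0,0,0.039,0.011,-0.044,0.07],[-1,0,0,0.039,0.011,-0.044,0.07]]]'

```text
t: 12.9
ee_pos: [0.4557, -0.0947, 0.3714]
orientation: [1.266, -1.702, 0.594]
ft_force: [-0.5, -1.3, 0.7]
gripper_width: 0.0493
finger_force: 0.0
```

```bash
cat > /tmp/z.py <<'E'
from opt import *
from h import mouth,AX,RY,arm
q=arm.read_state()['qpos'];print(q)
segs=[[0.0, -0.0, 2.0, 0.047, 0.011, -0.052],[0.0, -1.0, 4.0, 0.026, 0.007, -0.031],[-1.0, -0.0, 0.0, 0.082, -0.013, -0.021]]
o,p,R=fsim(q,np.array(segs),10,n=5,clip=True);print(o[49::50,:7],p,R[:,2])
E
python3 /tmp/z.py
```

```text
[-0.714  0.69   0.859  2.213  0.617  0.959  2.482]
[[-0.744  0.653  0.879  2.376  1.285  0.584  2.449]
 [-0.557  0.623  0.714  2.428  1.963  0.547  2.176]
 [ 0.348  0.413 -0.216  2.403  3.013  0.268  1.777]] [ 0.455 -0.139  0.328] [ 0.563 -0.047 -0.825]
```

The simulation matches the real arm, so I'll continue the flip.

step_arm --targets '[[[0,0,2,0.047,0.011,-0.052,0.07],[0,0,2,0.047,0.011,-0.052,0.07],[0,0,2,0.047,0.011,-0.052,0.07],[0,0,2,0.047,0.011,-0.052,0.07],[0,0,2,0.047,0.011,-0.052,0.07],[0,0,2,0.047,0.011,-0.052,0.07],[0,0,2,0.047,0.011,-0.052,0.07],[0,0,2,0.047,0.011,-0.052,0.07],[0,0,2,0.047,0.011,-0.052,0.07],[0,0,2,0.047,0.011,-0.052,0.07]]]'

```text
t: 13.9
ee_pos: [0.4522, -0.1117, 0.3619]
orientation: [1.886, -1.1, 0.748]
ft_force: [0.0, 0.4, -0.3]
gripper_width: 0.05
finger_force: 0.0
```

step_arm --targets '[[[0,-1,4,0.026,0.007,-0.031,0.07],[0,-1,4,0.026,0.007,-0.031,0.07],[0,-1,4,0.026,0.007,-0.031,0.07],[0,-1,4,0.026,0.007,-0.031,0.07],[0,-1,4,0.026,0.007,-0.031,0.07],[0,-1,4,0.026,0.007,-0.031,0.07],[0,-1,4,0.026,0.007,-0.031,0.07],[0,-1,4,0.026,0.007,-0.031,0.07],[0,-1,4,0.026,0.007,-0.031,0.07],[0,-1,4,0.026,0.007,-0.031,0.07]]]'

```text
t: 14.9
ee_pos: [0.4682, -0.1406, 0.3377]
orientation: [2.165, -0.67, 0.799]
ft_force: [-0.4, 0.2, -0.4]
gripper_width: 0.0499
finger_force: 0.0
```

step_arm --targets '[[[-1,0,0,0.082,-0.013,-0.021,0.07],[-1,0,0,0.082,-0.013,-0.021,0.07],[-1,0,0,0.082,-0.013,-0.021,0.07],[-1,0,0,0.082,-0.013,-0.021,0.07],[-1,0,0,0.082,-0.013,-0.021,0.07],[-1,0,0,0.082,-0.013,-0.021,0.07],[-1,0,0,0.082,-0.013,-0.021,0.07],[-1,0,0,0.082,-0.013,-0.021,0.07],[-1,0,0,0.082,-0.013,-0.021,0.07],[-1,0,0,0.082,-0.013,-0.021,0.07]]]'

```text
t: 15.9
ee_pos: [0.4604, -0.1384, 0.333]
orientation: [2.976, -0.154, 0.926]
ft_force: [-0.2, -0.4, -1.0]
gripper_width: 0.0499
finger_force: 0.0
```

```bash
python3 - <<'E'
from h import *
im,d,c=snap('wrist');cv2.imwrite('pics/w3.png',im[:,:,::-1])
go(mouth(.066)+.08*AX,-AX,RY)
def proj(X):
    p=c['R']@X+c['t'];th=np.arctan2(np.hypot(*p[:2]),p[2]);k=c['intrinsics'];u=p[:2]/np.hypot(*p[:2])*th
    return (k[0,0]*u[0]+k[0,2]).round(1),(k[1,1]*u[1]+k[1,2]).round(1)
for y in(.066,0,-.066): print(proj(mouth(y)+.032*AX),proj(mouth(y)+.032*AX+.01*RY),proj(mouth(y)))
E
```

```text
t 15.95 grasp now [ 0.5539 -0.1485  0.1953] turn [-0.005  0.009 -0.014] shift after turn mm [-15.8   1.7  72.7] shift before turn [-15.2   2.3  72.8] q [ 0.36  0.41 -0.21  2.41  3.06  0.27  1.74] w 0.0494
(np.float64(320.1), np.float64(252.4)) (np.float64(306.9), np.float64(252.6)) (np.float64(319.9), np.float64(240.5))
(np.float64(405.8), np.float64(251.2)) (np.float64(393.2), np.float64(251.5)) (np.float64(397.5), np.float64(239.6))
(np.float64(483.2), np.float64(249.6)) (np.float64(472.2), np.float64(249.9)) (np.float64(468.8), np.float64(238.6))
```

View pics/w3.png

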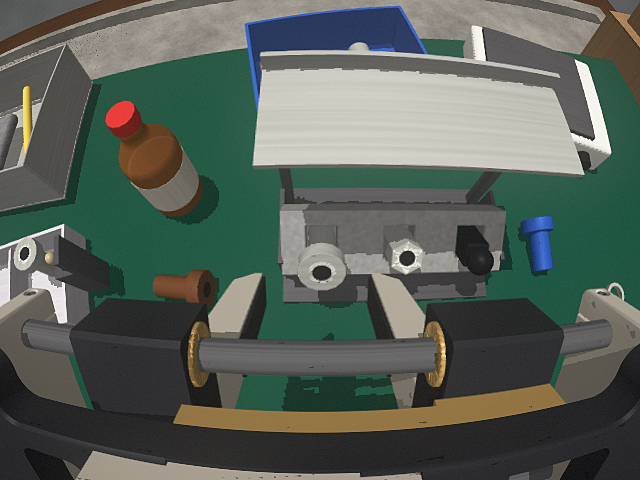

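The wrist view shows bush_a's collar at about (322,265), the hex at (406,257) with flats facing left and right, and the plug at (481,258). The predictions were (320,252) for bush_a and (406,251) for the hex, so I'll measure with the wrist depth.

```bash
cat >> h.py <<'E'
def wcloud(z):
    d=z['d'];K=z['K'];v,u=np.mgrid[:480,:640]
    a=(u-K[0,2])/K[0,0];b=(v-K[1,2])/K[1,1];th=np.hypot(a,b)+1e-9
    k=np.tan(np.minimum(th,1.4))/th
    return (np.stack([a*k*d,b*k*d,d],-1)-z['t'])@z['R']
E
python3 - <<'E'
from h import *
np.set_printoptions(precision=4,suppress=True)
z=load('wrist');P=wcloud(z)
rel=P-mouth(0);L=np.stack([rel@np.cross(RY,AX),rel@RY,rel@AX],-1)*1000  # perp(x-ish), y, along axis
for n,(u0,u1,v0,v1) in dict(bush=(295,352,235,295),hex=(386,428,236,276)).items():
    q=L[v0:v1,u0:u1].reshape(-1,3);h=q[:,2]
    k=(h>24)&(h<40);print(n,k.sum(),'median along',np.median(h[k]),'perp',np.percentile(q[k,0],[2,98]),'y',np.percentile(q[k,1],[2,98]))
    uu=(u0+u1)//2
    for v in range(v0-10,v1+8,6): print(v,L[v,uu-12 if n=='bush' else uu].round(1))
for u,v in((290,225),(320,225),(400,212),(480,225),(500,215),(360,230),(440,230),(262,160),(420,168),(575,172)): print(u,v,L[v,u].round(1),P[v,u].round(3))
print(np.cross(RY,AX))
E
```

```text
bush 1884 median along 33.55830843773251 perp [-30.738    5.4327] y [48.2259 82.0409]
225 [13.6 73.2  0.8]
231 [ 88.3  66.3 298.8]
237 [ 3.2 73.4  0.6]
243 [ 1.4 73.2 11.8]
249 [ 3.2 72.8 33.2]
255 [ 0.5 72.7 39.3]
261 [-4.9 72.9 37.2]
267 [-10.1  73.   36.1]
273 [-16.3  73.1  32.8]
279 [-22.1  73.3  30.9]
285 [-28.1  73.4  28.8]
291 [-58.5  75.  -27.3]
297 [-63.6  75.  -24.4]
hex 900 median along 33.25678851120646 perp [-16.4607   7.8975] y [-11.8805  10.9346]
226 [  6.  -13.4 -22.8]
232 [ 7.  -7.7  1.5]
238 [ 8.1 -2.5 23.3]
244 [ 6.3 -0.2 33.5]
250 [ 1.5 -0.5 33.4]
256 [-3.4 -0.8 33.5]
262 [-8.2 -1.1 33.7]
268 [-13.8  -1.9  32. ]
274 [-46.1 -19.6 -35.9]
280 [-51.7 -19.6 -33.8]
290 225 [13.9 90.6  1.2] [ 0.642 -0.135  0.071]
320 225 [13.1 65.8 -0.9] [ 0.64  -0.159  0.069]
400 212 [24.1 -1.   0.7] [ 0.642 -0.227  0.076]
480 225 [ 12.4 -75.9   0. ] [ 0.626 -0.3    0.069]
500 215 [ 21.9 -94.6   1.6] [ 0.631 -0.32   0.076]
360 230 [ 9.1 32.6  1.5] [ 0.633 -0.192  0.068]
440 230 [  8.7 -37.    2.1] [ 0.625 -0.261  0.069]
262 160 [74.8 96.8 99.6] [ 0.636 -0.128  0.186]
420 168 [70.1 10.4 98.3] [ 0.625 -0.214  0.183]
575 172 [ 72.6 -96.3 100.6] [ 0.616 -0.32   0.186]
[ 0.8156 -0.0761  0.5736]
```

Bush_a leans about 20° further than the rack: its collar face is tilted, with the centre 14 mm low and forward, at y = 65. I can still grip its collar sides along the rack's y with the tool at 35°, then pull it out along its own axis. The hex sits as expected, about 4 mm forward.

```bash
cat >> h.py <<'E'
PX=np.cross(RY,AX)
def rk(p,y,a): return np.array([.623,-.2238,.062])+PX*p/1000+RY*y/1000+AX*a/1000
E
python3 - <<'E'
from h import *
go(rk(-11,65,66.5),-AX,RY)
s=arm.read_state();R=Ro.from_rotvec(s['orientation']).as_matrix()
n=-np.sin(np.radians(20))*PX+np.cos(np.radians(20))*AX
print('n in tool',R.T@n, 'n world',n)
E
```

```text
t 15.95 grasp now [ 0.5539 -0.1485  0.1953] turn [-0.005  0.009 -0.014] shift after turn mm [-26.8   2.7  86.2] shift before turn [-26.    3.5  86.4] q [ 0.36  0.41 -0.21  2.41  3.06  0.27  1.74] w 0.0494
n in tool [-3.50122138e-01  9.86589292e-06 -9.36704056e-01] n world [-0.81561019  0.07609262  0.57357644]
```

step_arm --targets '[[[-5,1,17,0,0.004,-0.005,0.07],[-5,1,17,-0.002,0.005,-0.005,0.07],[-5,1,17,-0.003,0,-0.004,0.07],[-5,0,17,0,0,0,0.07],[-6,0,18,0,0,0,0.07],[0,0,0,0,0,0,0.07]]]'

```text
t: 16.55
ee_pos: [0.4885, -0.144, 0.2448]
orientation: [2.962, -0.138, 0.93]
ft_force: [-0.6, 0.5, -0.4]
gripper_width: 0.0499
finger_force: 0.0
```

```bash
python3 - <<'E'
from h import *
go(rk(-11,65,26.5),-AX,RY)
im,d,c=snap('wrist');P=wcloud(load('wrist'));rel=P-mouth(0);L=np.stack([rel@PX,rel@RY,rel@AX],-1)*1000
k=(L[...,2]>25)&(L[...,2]<45)&(abs(L[...,1]-65)<24)&(abs(L[...,0]+12)<24);k[300:]=0
q=L[k];print(k.sum(),np.percentile(q,[2,50,98],axis=0).round(1))
vu=np.argwhere(k);print(vu.min(0),vu.max(0))
A=np.c_[q[:,0],q[:,1],np.ones(len(q))];print('plane',np.linalg.lstsq(A,q[:,2],rcond=None)[0])
E
```

```text
t 16.55 grasp now [ 0.5834 -0.1538  0.1078] turn [0.006 0.002 0.002] shift after turn mm [-0.1  2.  37.3] shift before turn [ 0.   1.8 37.4] q [ 0.31  0.62 -0.17  2.41  3.05  0.49  1.78] w 0.0499
3485 [[-22.1  49.9  27.3]
 [ -6.5  66.7  35. ]
 [  6.2  84.   39.5]]
[243 278] [299 349]
plane [4.47737688e-02 1.54458913e-03 3.48732990e+01]
```

```bash
python3 - <<'E'
from h import *
z=load('wrist');P=wcloud(z);rel=P-mouth(0);L=np.stack([rel@PX,rel@RY,rel@AX],-1)*1000
for u in(304,340):
  for v in range(232,306,5): print(u,v,L[v,u].round(1),end=' | ')
  print()
im=z['im'][200:350,240:420,::-1];cv2.imwrite('pics/c4.png',cv2.resize(im,None,fx=4,fy=4,interpolation=cv2.INTER_CUBIC))
E
```

```text
304 232 [ 6.6 72.5  2.3] | 304 237 [ 4.7 72.4  6.4] | 304 242 [ 3.6 72.3 12.6] | 304 247 [ 5.8 71.8 29.3] | 304 252 [ 4.6 71.7 33.9] | 304 257 [ 3.2 71.6 37.7] | 304 262 [ 1.3 71.6 39.6] | 304 267 [-1.7 71.6 38.7] | 304 272 [-4.7 71.7 37.8] | 304 277 [-8.  71.7 36.3] | 304 282 [-10.9  71.8  35.7] | 304 287 [-14.   71.8  35. ] | 304 292 [-17.1  71.9  34.4] | 304 297 [-21.1  72.   31.9] | 304 302 [-24.7  72.   30.6] | 
340 232 [ 6.6 51.6  2.2] | 340 237 [ 3.4 51.5  1.5] | 340 242 [-0.  51.3  0.2] | 340 247 [-2.5 51.4  2.4] | 340 252 [-6.2 51.2  0.5] | 340 257 [ 0.9 53.4 30.8] | 340 262 [-0.8 53.5 33.7] | 340 267 [-2.2 53.7 37.2] | 340 272 [-5.1 53.6 36.7] | 340 277 [-8.3 53.4 35.4] | 340 282 [-11.3  53.3  34.8] | 340 287 [-14.4  53.2  34.1] | 340 292 [-17.6  53.1  33.4] | 340 297 [-21.2  52.9  31.9] | 340 302 [-24.9  52.7  30.3] |
```

View pics/c4.png

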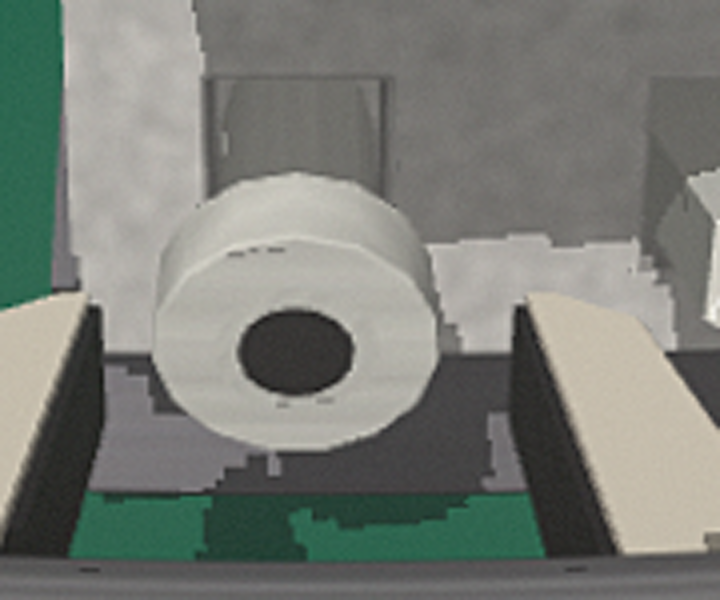

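The crop shows the collar centred between the open fingers and leaning out by about 20°. Closing on it.

step_arm --targets '[[[-1,1,9,0,0,0,0.07],[0,1,10,0,0,0,0.07],[0,0,10,0,0,0,0.07],[0,0,8,0,0,0,0.07],[0,0,0,0,0,0,-1],[0,0,0,0,0,0,-1],[0,0,0,0,0,0,-1],[0,0,0,0,0,0,-1],[0,0,0,0,0,0,-1]]]' --newtons 40

```text
t: 17.5
ee_pos: [0.5082, -0.1473, 0.2146]
orientation: [2.964, -0.135, 0.931]
ft_force: [1.3, 1.9, -1.5]
gripper_width: 0.0369
finger_force: 40.0
```

step_arm --targets '[[[-2,0,-5,0,0,0,-1],[-2,0,-5,0,0,0,-1],[-2,0,-5,0,0,0,-1],[-3,0,-8,0,0,0,-1],[-3,0,-8,0,0,0,-1],[-3,0,-10,0,0,0,-1],[0,0,0,0,0,0,-1]]]'

```text
t: 18.2
ee_pos: [0.4712, -0.1441, 0.2403]
orientation: [2.964, -0.136, 0.929]
ft_force: [-0.5, -0.4, -1.1]
gripper_width: 0.0371
finger_force: 40.0
```

step_arm --targets '[[[0,0,-25,0,0,0,-1],[0,0,-25,0,0,0,-1],[0,0,-25,0,0,0,-1],[0,0,0,0,0,0,-1]]]'

```text
t: 18.6
ee_pos: [0.4284, -0.1398, 0.3029]
orientation: [2.962, -0.136, 0.932]
ft_force: [0.0, 0.1, -1.9]
gripper_width: 0.037
finger_force: 40.0
```

```bash
cat > /tmp/y.py <<'E'
from opt import *
from h import *
np.set_printoptions(precision=3,suppress=True)
im,d,c=snap('wrist');z=load('wrist');P=wcloud(z)
s=arm.read_state();R=Ro.from_rotvec(s['orientation']).as_matrix()
T=(P-s['ee_pos'])@R*1000-[0,0,167]   # tool frame rel. grasp point
for u in(300,332):
    for v in range(250,312,5): print(v,T[v,u].round(1),end='|')
    print()
k=np.zeros(d.shape,bool);k[265:300,296:344]=1;k&=(abs(T[...,1])<15)&(T[...,2]<5)&(T[...,2]>-25)
q=T[k];m=np.linalg.lstsq(np.c_[q[:,0],np.ones(len(q))],q[:,2],rcond=None)[0];print(k.sum(),'face slope deg',np.degrees(np.arctan(m[0])))
q0=s['qpos'];print(q0)
b=np.radians(20);X=np.array([.9885,.1513,0]);Y=np.array([-.1513,.9885,0])
zd=-np.sin(b)*X-np.array([0,0,np.cos(b)])
g=np.array([.6231,.1551,0])-.025*X+[0,0,.20]
G=[(*pose(g,zd,sg*Y),0.) for sg in(1,-1)]
solve(q0,7,10,G,.22,seeds=16)
E
OMP_NUM_THREADS=1 timeout 500 python3 /tmp/y.py
```

```text
250 [18.8 -7.4 24.7]|255 [16.9 -7.3 22.7]|260 [16.  -7.2 17.9]|265 [15.  -7.  13.8]|270 [18.2 -6.3 -1.4]|275 [16.8 -6.2 -3.6]|280 [15.9 -6.1 -6.8]|285 [ 15.1  -6.  -10.2]|290 [ 13.7  -5.9 -11.9]|295 [ 10.7  -6.1 -10.1]|300 [  8.6  -6.1 -10.4]|305 [ 5.3 -6.2 -8.2]|310 [ 3.1 -6.2 -8.6]|
250 [16.1  8.5 33.3]|255 [15.5  8.2 26.8]|260 [14.3  8.1 22.8]|265 [13.5  7.9 18. ]|270 [17.3  7.1  1. ]|275 [16.7  7.  -3.2]|280 [16.2  6.8 -7.5]|285 [14.7  6.8 -9.1]|290 [ 12.9   6.8 -10. ]|295 [ 10.7   6.8 -10.1]|300 [ 7.7  6.9 -8.4]|305 [ 5.1  7.  -7.7]|310 [ 2.   7.1 -6.3]|
1555 face slope deg 42.66020902244219
[ 0.358  0.462 -0.2    2.502  3.071  0.424  1.758]
costs [0.374 0.374 0.549 0.549 0.55 ]
goal idx 0
[15.0, 14.0, -14.0, 0.069, 0.13, 0.054] q [ 1.42   0.843 -0.817  2.42   4.119  1.546  1.156] tcp [ 0.348 -0.338  0.403]
[3.0, -12.0, 5.0, -0.02, -0.052, -0.024] q [ 1.369  0.333 -0.783  2.409  4.092  1.017  0.889] tcp [ 0.362 -0.249  0.5  ]
[-5.0, -3.0, 11.0, 0.011, -0.002, 0.106] q [ 1.201  0.488 -1.031  2.382  3.718  0.957  0.169] tcp [ 0.455 -0.169  0.492]
[-7.0, 6.0, 12.0, -0.067, 0.053, 0.008] q [ 0.385  0.424 -0.508  2.287  2.333  0.679  0.785] tcp [ 0.548 -0.103  0.396]
[-6.0, -2.0, -5.0, -0.037, 0.067, -0.055] q [-0.146  0.487 -0.241  2.138  1.392  1.283  1.773] tcp [ 0.551 -0.026  0.404]
[-2.0, 5.0, -9.0, -0.131, -0.002, 0.047] q [-0.118  0.561 -0.198  1.758  0.115  1.717  1.645] tcp [0.542 0.066 0.433]
[-14.0, 5.0, -2.0, -0.009, -0.051, 0.026] q [-0.207  0.641 -0.157  1.645  0.024  1.23   1.359] tcp [0.645 0.15  0.368]
min [-0.207  0.333 -1.031  1.645  0.024  0.44   0.169] max [ 1.42   0.843 -0.157  2.501  4.119  1.717  1.81 ]
tip lo [ 0.407 -0.323  0.154] hi [0.693 0.14  0.495]
```

```bash
cat > /tmp/y2.py <<'E'
from opt import *
from h import *
np.set_printoptions(precision=3,suppress=True)
q0=arm.read_state()['qpos']
b=np.radians(19);X=np.array([.9885,.1513,0]);Y=np.array([-.1513,.9885,0])
zd=-np.sin(b)*X-np.array([0,0,np.cos(b)])
G=[(*pose([.50,.02,.24],zd,sg*Y),0.) for sg in(1,-1)]
solve(q0,6,10,G,.17,seeds=24)
E
OMP_NUM_THREADS=1 timeout 500 python3 /tmp/y2.py
```

```text
costs [0.002 0.002 0.002 0.003 0.004]
goal idx 0
[14.0, 12.0, -13.0, 0.024, 0.027, 0.14] q [ 1.616  0.528 -1.169  2.375  3.195  0.294  0.73 ] tcp [ 0.344 -0.309  0.403]
[1.0, -7.0, 2.0, 0.014, 0.022, -0.031] q [ 1.395  0.409 -0.999  2.35   3.153  0.56   0.929] tcp [ 0.398 -0.303  0.451]
[-9.0, -1.0, 5.0, -0.007, -0.015, 0.005] q [ 1.094  0.469 -0.902  2.388  2.927  0.583  0.993] tcp [ 0.443 -0.228  0.397]
[-7.0, -1.0, 2.0, -0.069, 0.023, -0.036] q [ 0.227  0.417 -0.23   2.365  1.716  0.739  1.973] tcp [ 0.454 -0.174  0.35 ]
[-9.0, 2.0, -8.0, -0.076, -0.007, 0.007] q [-0.02   0.499 -0.253  2.217  0.695  1.269  2.344] tcp [ 0.419 -0.059  0.349]
[-10.0, -3.0, -12.0, -0.037, -0.064, 0.124] q [-0.073  0.472 -0.102  1.934  0.04   1.074  1.528] tcp [0.538 0.021 0.385]
min [-0.073  0.365 -1.169  1.934  0.04   0.265  0.73 ] max [ 1.616  0.528 -0.102  2.496  3.248  1.269  2.344]
tip lo [ 0.345 -0.348  0.152] hi [0.599 0.012 0.376]
```

step_arm --targets '[[[14,12,-13,0.024,0.027,0.14,-1],[14,12,-13,0.024,0.027,0.14,-1],[14,12,-13,0.024,0.027,0.14,-1],[14,12,-13,0.024,0.027,0.14,-1],[14,12,-13,0.024,0.027,0.14,-1],[14,12,-13,0.024,0.027,0.14,-1],[14,12,-13,0.024,0.027,0.14,-1],[14,12,-13,0.024,0.027,0.14,-1],[14,12,-13,0.024,0.027,0.14,-1],[14,12,-13,0.024,0.027,0.14,-1]]]'

```text
t: 19.65
ee_pos: [0.3628, -0.3061, 0.4115]
orientation: [-1.738, 1.637, -0.959]
ft_force: [0.1, 0.2, -1.4]
gripper_width: 0.0367
finger_force: 40.0
```

step_arm --targets '[[[1,-7,2,0.014,0.022,-0.031,-1],[1,-7,2,0.014,0.022,-0.031,-1],[1,-7,2,0.014,0.022,-0.031,-1],[1,-7,2,0.014,0.022,-0.031,-1],[1,-7,2,0.014,0.022,-0.031,-1],[1,-7,2,0.014,0.022,-0.031,-1],[1,-7,2,0.014,0.022,-0.031,-1],[1,-7,2,0.014,0.022,-0.031,-1],[1,-7,2,0.014,0.022,-0.031,-1],[1,-7,2,0.014,0.022,-0.031,-1]]]'

```text
t: 20.65
ee_pos: [0.4181, -0.2995, 0.4604]
orientation: [-1.887, 1.401, -1.422]
ft_force: [-0.4, 0.2, -1.9]
gripper_width: 0.0369
finger_force: 40.0
```

step_arm --targets '[[[-9,-1,5,-0.007,-0.015,0.005,-1],[-9,-1,5,-0.007,-0.015,0.005,-1],[-9,-1,5,-0.007,-0.015,0.005,-1],[-9,-1,5,-0.007,-0.015,0.005,-1],[-9,-1,5,-0.007,-0.015,0.005,-1],[-9,-1,5,-0.007,-0.015,0.005,-1],[-9,-1,5,-0.007,-0.015,0.005,-1],[-9,-1,5,-0.007,-0.015,0.005,-1],[-9,-1,5,-0.007,-0.015,0.005,-1],[-9,-1,5,-0.007,-0.015,0.005,-1]]]'

```text
t: 21.65
ee_pos: [0.4633, -0.224, 0.4047]
orientation: [-1.943, 1.434, -1.19]
ft_force: [0.2, -0.2, -1.0]
gripper_width: 0.037
finger_force: 40.0
```

```bash
cat > /tmp/z.py <<'E'
from opt import *
from h import mouth,AX,RY,arm
q=arm.read_state()['qpos'];print(q)
segs=[[-7.0, -1.0, 2.0, -0.069, 0.023, -0.036],[-9.0, 2.0, -8.0, -0.076, -0.007, 0.007],[-10.0, -3.0, -12.0, -0.037, -0.064, 0.124]]
o,p,R=fsim(q,np.array(segs),10,n=5,clip=True);print(o[49::50,:7],p,R[:,2])
E
python3 /tmp/z.py
```

```text
[ 1.055  0.454 -0.874  2.365  2.918  0.558  0.979]
[[ 0.173  0.41  -0.17   2.339  1.674  0.71   2.017]
 [-0.06   0.495 -0.2    2.188  0.676  1.276  2.388]
 [-0.117  0.477 -0.044  1.903  0.013  1.1    1.559]] [0.55  0.025 0.391] [-0.329 -0.044 -0.943]
```

step_arm --targets '[[[-7,-1,2,-0.069,0.023,-0.036,-1],[-7,-1,2,-0.069,0.023,-0.036,-1],[-7,-1,2,-0.069,0.023,-0.036,-1],[-7,-1,2,-0.069,0.023,-0.036,-1],[-7,-1,2,-0.069,0.023,-0.036,-1],[-7,-1,2,-0.069,0.023,-0.036,-1],[-7,-1,2,-0.069,0.023,-0.036,-1],[-7,-1,2,-0.069,0.023,-0.036,-1],[-7,-1,2,-0.069,0.023,-0.036,-1],[-7,-1,2,-0.069,0.023,-0.036,-1]]]'

```text
t: 22.65
ee_pos: [0.4745, -0.1686, 0.3592]
orientation: [2.175, -1.489, 0.966]
ft_force: [-0.1, -0.4, -1.1]
gripper_width: 0.0373
finger_force: 40.0
```

step_arm --targets '[[[-9,2,-8,-0.076,-0.007,0.007,-1],[-9,2,-8,-0.076,-0.007,0.007,-1],[-9,2,-8,-0.076,-0.007,0.007,-1],[-9,2,-8,-0.076,-0.007,0.007,-1],[-9,2,-8,-0.076,-0.007,0.007,-1],[-9,2,-8,-0.076,-0.007,0.007,-1],[-9,2,-8,-0.076,-0.007,0.007,-1],[-9,2,-8,-0.076,-0.007,0.007,-1],[-9,2,-8,-0.076,-0.007,0.007,-1],[-9,2,-8,-0.076,-0.007,0.007,-1]]]'

```text
t: 23.65
ee_pos: [0.4367, -0.054, 0.3588]
orientation: [1.614, -1.622, 0.251]
ft_force: [0.4, 0.5, -1.1]
gripper_width: 0.0374
finger_force: 40.0
```

step_arm --targets '[[[-10,-3,-12,-0.037,-0.064,0.124,-1],[-10,-3,-12,-0.037,-0.064,0.124,-1],[-10,-3,-12,-0.037,-0.064,0.124,-1],[-10,-3,-12,-0.037,-0.064,0.124,-1],[-10,-3,-12,-0.037,-0.064,0.124,-1],[-10,-3,-12,-0.037,-0.064,0.124,-1],[-10,-3,-12,-0.037,-0.064,0.124,-1],[-10,-3,-12,-0.037,-0.064,0.124,-1],[-10,-3,-12,-0.037,-0.064,0.124,-1],[-10,-3,-12,-0.037,-0.064,0.124,-1]]]'

```text
t: 24.65
ee_pos: [0.5533, 0.0316, 0.3915]
orientation: [0.212, -2.797, 0.026]
ft_force: [0.1, -0.1, -1.2]
gripper_width: 0.0371
finger_force: 40.0
```

```bash
cat >> h.py <<'E'
TX=np.array([.9885,.1513,0]);TY=np.array([-.1513,.9885,0]);CB=np.array([.6231,.1551,0]);HB=np.array([.6090,.2470,0])
E
python3 - <<'E'
from h import *
b=np.radians(19);zd=-np.sin(b)*TX-np.array([0,0,np.cos(b)])
go(CB-.025*TX+[0,0,.17],zd,TY)
im,d,c=snap('wrist');z=load('wrist');P=wcloud(z)
s=arm.read_state();R=Ro.from_rotvec(s['orientation']).as_matrix()
T=(P-s['ee_pos'])@R*1000-[0,0,167]
for u in(300,316,332):
    for v in range(255,318,5): print(v,T[v,u].round(1),end='|')
    print()
E
```

```text
t 24.65 grasp now [0.4986 0.0244 0.2338] turn [ 0.007 -0.005  0.   ] shift after turn mm [-131.4  111.6   22. ] shift before turn [-131.5  111.3   22.2] q [-0.16  0.48  0.    1.91 -0.01  1.09  1.57] w 0.0371
255 [17.9 -8.3 21.4]|260 [16.3 -8.2 18.5]|265 [15.  -8.1 15.3]|270 [18.3 -7.4 -0.1]|275 [16.6 -7.4 -1.7]|280 [15.9 -7.2 -5.6]|285 [15.4 -7.  -9.5]|290 [ 14.4  -6.9 -12.4]|295 [ 11.4  -7.1 -10.4]|300 [ 8.6 -7.2 -9.2]|305 [ 6.7 -7.2 -9.9]|310 [ 3.4 -7.3 -8. ]|315 [ 0.5 -7.4 -6.8]|
255 [19.1 -0.7 17.7]|260 [17.5 -0.7 15.1]|265 [20.1 -0.7  1.1]|270 [19.6 -0.7 -3.6]|275 [18.  -0.7 -5.3]|280 [16.9 -0.7 -7.9]|285 [ 16.1  -0.7 -11.2]|290 [ 13.6  -0.7 -10.4]|295 [ 11.2  -0.7 -10. ]|300 [ 8.6 -0.7 -9.2]|305 [ 5.5 -0.7 -7.5]|310 [ 3.5 -0.7 -8.1]|315 [ 0.7 -0.7 -7.3]|
255 [16.1  7.1 26.8]|260 [15.3  6.9 21.5]|265 [14.4  6.8 17. ]|270 [18.1  6.1  0.3]|275 [17.2  6.  -3.1]|280 [16.1  5.9 -5.9]|285 [15.5  5.7 -9.7]|290 [ 13.5   5.7 -10.1]|295 [ 11.2   5.8 -10. ]|300 [ 8.1  5.9 -8.1]|305 [ 5.7  5.9 -7.9]|310 [ 2.8  6.  -6.6]|315 [ 0.   6.1 -5.9]|
```

step_arm --targets '[[[-22,19,3,0,0,0,-1],[-22,19,4,0,0,0,-1],[-22,18,4,0.004,-0.003,0,-1],[-21,18,4,0.003,-0.002,0,-1],[-21,18,4,0,0,0,-1],[-20,19,3,0,0,0,-1],[0,0,0,0,0,0,-1],[0,0,0,0,0,0,-1]]]'

```text
t: 25.5
ee_pos: [0.6472, 0.1587, 0.3279]
orientation: [0.224, -2.798, 0.039]
ft_force: [-0.1, -0.5, -2.2]
gripper_width: 0.0372
finger_force: 40.0
```

```bash
python3 - <<'E'
from h import *
b=np.radians(19);zd=-np.sin(b)*TX-np.array([0,0,np.cos(b)])
go(CB-.028*TX+[0,0,.06],zd,TY)
im,d,c=snap('wrist');cv2.imwrite('pics/w5.png',im[:,:,::-1])
E
```

```text
t 25.5 grasp now [0.5928 0.1499 0.1703] turn [-0.003 -0.004  0.007] shift after turn mm [-3.780e+01  1.000e-01  1.034e+02] shift before turn [-3.820e+01  1.000e-01  1.032e+02] q [-0.3   0.68 -0.02  1.69 -0.04  1.11  1.44] w 0.0372
```

View pics/w5.png

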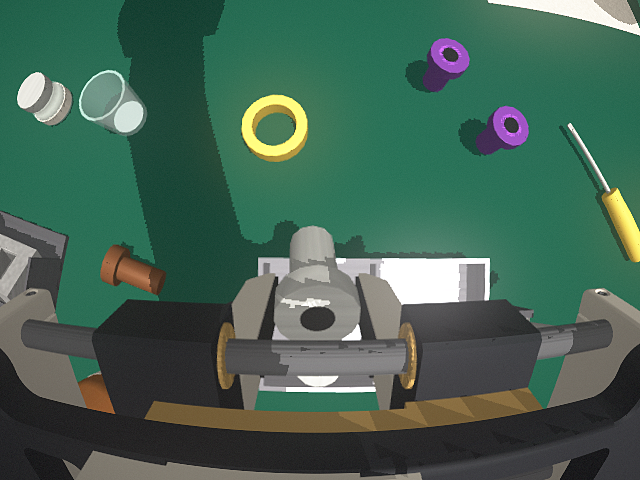

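The held bush_a is upright over the catch bay, beside the placed bush_b at (318,375). Lowering and releasing.

step_arm --targets '[[[-5,0,13,0,0,0,-1],[-5,0,13,0,0,0,-1],[-5,0,13,0,0,0,-1],[-5,0,13,0,0,0,-1],[-5,0,13,0,0,0,-1],[-4,0,13,0,0,0,-1],[-4,0,13,0,0,0,-1],[-4,0,11,0,0,0,-1],[0,0,0,0,0,0,-1],[0,0,0,0,0,0,-1]]]'

```text
t: 26.55
ee_pos: [0.6547, 0.1584, 0.223]
orientation: [0.22, -2.817, 0.035]
ft_force: [16.7, 0.9, 11.8]
gripper_width: 0.0368
finger_force: 39.8
```

step_arm --targets '[[[0,0,0,0,0,0,-0.03],[0,0,0,0,0,0,-0.03],[0,0,0,0,0,0,-0.03],[4,0,-10,0,0,0,-0.03],[5,0,-13,0,0,0,-0.03],[10,0,-26,0,0,0,-0.03],[10,0,-26,0,0,0,-0.03],[10,0,-26,0,0,0,-0.03],[10,0,-26,0,0,0,-0.03],[0,0,0,0,0,0,-0.03]]]'

```text
t: 27.55
ee_pos: [0.6451, 0.1575, 0.3617]
orientation: [0.22, -2.807, 0.035]
ft_force: [0.2, -0.1, -0.0]
gripper_width: 0.045
finger_force: 0.0
```

```bash
cat > /tmp/y3.py <<'E'
from opt import *
from h import *
np.set_printoptions(precision=3,suppress=True)
im,d,c=snap('top');P=cloud(load('top'))
rel=P-CB;x=rel@TX*1000;y=rel@TY*1000;h=P[...,2]*1000
for sg in(1,-1):
    k=(abs(y)<45)&(x*sg>0)&(abs(x)<55)&(h>52)&(h<72);print(sg,k.sum(),x[k].mean(),y[k].mean(),np.percentile(h[k],[5,50,95]) if k.any() else '')
q0=arm.read_state()['qpos'];print(q0,arm.read_state()['ee_pos'])
G=[]
for sg in(1,-1):
    p,R=pose(mouth(0)+.13*AX,-AX,sg*RY);G.append((p+[0,0,.03],R,3.0))
solve(q0,7,10,G,.17,seeds=24)
E
OMP_NUM_THREADS=1 timeout 560 python3 /tmp/y3.py
```

```text
1 0 nan nan 
-1 0 nan nan 
[-0.301  0.637 -0.019  1.675 -0.045  1.154  1.433] [0.645 0.157 0.36 ]
costs [0. 0. 0. 0. 0.]
goal idx 1
[4.0, -6.0, 4.0, 0.018, 0.025, -0.009] q [-0.282  0.655  0.026  1.742  0.121  1.332  1.529] tcp [0.606 0.085 0.343]
[4.0, -3.0, 4.0, -0.002, 0.005, -0.013] q [-0.204  0.627 -0.003  1.846  0.153  1.304  1.676] tcp [0.565 0.037 0.336]
[3.0, -3.0, 4.0, 0.009, 0.003, -0.036] q [-0.11   0.619 -0.068  1.927  0.314  1.242  1.985] tcp [ 0.54  -0.014  0.322]
[2.0, -1.0, 4.0, 0.033, 0.03, -0.021] q [-0.2    0.65   0.004  2.041  0.732  1.244  1.991] tcp [ 0.523 -0.053  0.307]
[3.0, 2.0, 5.0, 0.02, 0.005, -0.007] q [-0.188  0.622  0.043  2.201  1.019  1.104  1.891] tcp [ 0.485 -0.101  0.303]
[3.0, 3.0, 5.0, 0.035, -0.005, -0.021] q [-0.081  0.581  0.041  2.387  1.602  0.907  1.727] tcp [ 0.453 -0.158  0.298]
[5.0, 4.0, 1.0, 0.089, -0.031, -0.095] q [ 0.646  0.454 -0.395  2.337  3.01   0.229  1.949] tcp [ 0.456 -0.211  0.327]
min [-0.301  0.443 -0.395  1.676 -0.042  0.229  1.435] max [0.646 0.655 0.047 2.46  3.01  1.332 1.994]
tip lo [ 0.443 -0.306  0.176] hi [0.583 0.145 0.2  ]/tmp/y3.py:7: RuntimeWarning: Mean of empty slice.
  k=(abs(y)<45)&(x*sg>0)&(abs(x)<55)&(h>52)&(h<72);print(sg,k.sum(),x[k].mean(),y[k].mean(),np.percentile(h[k],[5,50,95]) if k.any() else '')
  ret = ret.dtype.type(ret / rcount)
```

step_arm --targets '[[[4,-6,4,0.018,0.025,-0.009,0],[4,-6,4,0.018,0.025,-0.009,0],[4,-6,4,0.018,0.025,-0.009,0],[4,-6,4,0.018,0.025,-0.009,0],[4,-6,4,0.018,0.025,-0.009,0],[4,-6,4,0.018,0.025,-0.009,0],[4,-6,4,0.018,0.025,-0.009,0],[4,-6,4,0.018,0.025,-0.009,0],[4,-6,4,0.018,0.025,-0.009,0],[4,-6,4,0.018,0.025,-0.009,0]]]'

```text
t: 28.6
ee_pos: [0.6062, 0.0857, 0.3413]
orientation: [0.359, -2.534, 0.279]
ft_force: [0.8, -0.7, 0.2]
gripper_width: 0.0462
finger_force: 0.0
```

step_arm --targets '[[[4,-3,4,-0.002,0.005,-0.013,0],[4,-3,4,-0.002,0.005,-0.013,0],[4,-3,4,-0.002,0.005,-0.013,0],[4,-3,4,-0.002,0.005,-0.013,0],[4,-3,4,-0.002,0.005,-0.013,0],[4,-3,4,-0.002,0.005,-0.013,0],[4,-3,4,-0.002,0.005,-0.013,0],[4,-3,4,-0.002,0.005,-0.013,0],[4,-3,4,-0.002,0.005,-0.013,0],[4,-3,4,-0.002,0.005,-0.013,0]]]'

```text
t: 29.6
ee_pos: [0.5647, 0.0375, 0.3344]
orientation: [0.5, -2.451, 0.207]
ft_force: [0.5, 0.4, -0.4]
gripper_width: 0.0466
finger_force: 0.0
```

step_arm --targets '[[[3,-3,4,0.009,0.003,-0.036,0],[3,-3,4,0.009,0.003,-0.036,0],[3,-3,4,0.009,0.003,-0.036,0],[3,-3,4,0.009,0.003,-0.036,0],[3,-3,4,0.009,0.003,-0.036,0],[3,-3,4,0.009,0.003,-0.036,0],[3,-3,4,0.009,0.003,-0.036,0],[3,-3,4,0.009,0.003,-0.036,0],[3,-3,4,0.009,0.003,-0.036,0],[3,-3,4,0.009,0.003,-0.036,0]]]'

```text
t: 30.6
ee_pos: [0.5398, -0.013, 0.3201]
orientation: [0.959, -2.282, 0.173]
ft_force: [0.2, -0.2, -0.3]
gripper_width: 0.0463
finger_force: 0.0
```

```bash
cat > /tmp/z.py <<'E'
from opt import *
from h import *
q=arm.read_state()['qpos'];print(q)
segs=[[2,-1,4,.033,.03,-.021],[3,2,5,.02,.005,-.007],[3,3,5,.035,-.005,-.021],[5,4,1,.089,-.031,-.095]]
o,p,R=fsim(q,np.array(segs,float),10,n=5,clip=True);print(o[49::50,:7],p,R[:,2],o[:,5].min())
im,d,c=snap('top');P=cloud(load('top'))
rel=P-CB;x=rel@TX*1000;y=rel@TY*1000;h=P[...,2]*1000
for sg in(1,-1):
    k=(abs(y)<44)&(x*sg>0)&(abs(x)<49)&(h>15)&(h<90);print(sg,k.sum(),x[k].mean(),y[k].mean(),np.percentile(h[k],[5,25,50,75,95]) if k.any() else '')
k=(abs(y)<46)&(abs(x)<52)
v,u=np.argwhere(k).min(0);print(v,u);cv2.imwrite('pics/t6.png',cv2.resize(im[v-10:v+70,u-10:u+110,::-1],None,fx=6,fy=6,interpolation=cv2.INTER_CUBIC))
E
python3 /tmp/z.py
```

```text
[-0.113  0.62  -0.067  1.94   0.314  1.233  1.981]
[[-0.204  0.653  0.005  2.054  0.733  1.235  1.984]
 [-0.192  0.627  0.045  2.214  1.023  1.097  1.88 ]
 [-0.084  0.587  0.042  2.4    1.612  0.907  1.71 ]
 [ 0.644  0.457 -0.389  2.348  3.024  0.237  1.938]] [ 0.452 -0.211  0.324] [ 0.574 -0.057 -0.817] 0.23701149999740265
1 201 21.583178203317356 -1.9287881119429227 [38.951 57.406 60.009 61.944 64.896]
-1 176 -21.513240944051976 -6.024088186309515 [24.543 29.337 32.166 35.486 42.444]
190 236
```

View pics/t6.png

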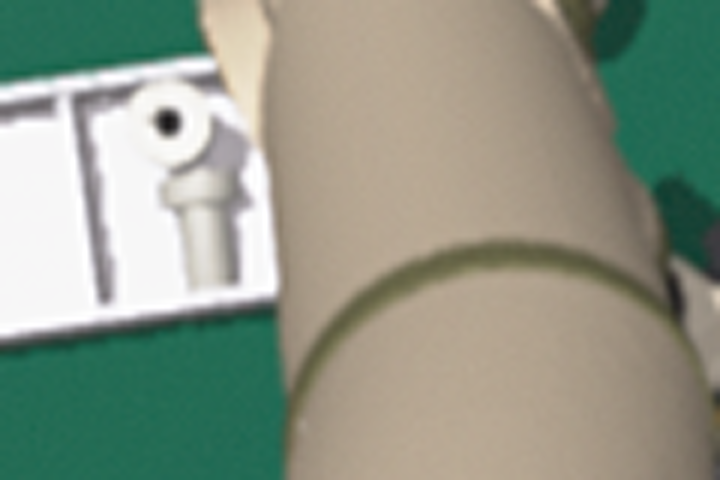

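The top view shows bush_b standing at (168,122) and bush_a lying flat beside it at (205,230), both inside the catch bay. That is allowed. Continuing the flip for the hex.

step_arm --targets '[[[2,-1,4,0.033,0.03,-0.021,0],[2,-1,4,0.033,0.03,-0.021,0],[2,-1,4,0.033,0.03,-0.021,0],[2,-1,4,0.033,0.03,-0.021,0],[2,-1,4,0.033,0.03,-0.021,0],[2,-1,4,0.033,0.03,-0.021,0],[2,-1,4,0.033,0.03,-0.021,0],[2,-1,4,0.033,0.03,-0.021,0],[2,-1,4,0.033,0.03,-0.021,0],[2,-1,4,0.033,0.03,-0.021,0]]]'

```text
t: 31.65
ee_pos: [0.5217, -0.0515, 0.3054]
orientation: [1.238, -1.897, 0.578]
ft_force: [-0.2, 1.0, -0.1]
gripper_width: 0.0462
finger_force: 0.0
```

step_arm --targets '[[[3,2,5,0.02,0.005,-0.007,0],[3,2,5,0.02,0.005,-0.007,0],[3,2,5,0.02,0.005,-0.007,0],[3,2,5,0.02,0.005,-0.007,0],[3,2,5,0.02,0.005,-0.007,0],[3,2,5,0.02,0.005,-0.007,0],[3,2,5,0.02,0.005,-0.007,0],[3,2,5,0.02,0.005,-0.007,0],[3,2,5,0.02,0.005,-0.007,0],[3,2,5,0.02,0.005,-0.007,0]]]'

```text
t: 32.65
ee_pos: [0.483, -0.0996, 0.3015]
orientation: [1.398, -1.781, 0.768]
ft_force: [-0.3, 0.3, 0.1]
gripper_width: 0.0464
finger_force: 0.0
```

step_arm --targets '[[[3,3,5,0.035,-0.005,-0.021,0],[3,3,5,0.035,-0.005,-0.021,0],[3,3,5,0.035,-0.005,-0.021,0],[3,3,5,0.035,-0.005,-0.021,0],[3,3,5,0.035,-0.005,-0.021,0],[3,3,5,0.035,-0.005,-0.021,0],[3,3,5,0.035,-0.005,-0.021,0],[3,3,5,0.035,-0.005,-0.021,0],[3,3,5,0.035,-0.005,-0.021,0],[3,3,5,0.035,-0.005,-0.021,0]]]'

```text
t: 33.65
ee_pos: [0.4505, -0.1557, 0.297]
orientation: [1.816, -1.553, 0.97]
ft_force: [-0.4, 0.5, 0.4]
gripper_width: 0.0467
finger_force: 0.0
```

step_arm --targets '[[[5,4,1,0.089,-0.031,-0.095,0],[5,4,1,0.089,-0.031,-0.095,0],[5,4,1,0.089,-0.031,-0.095,0],[5,4,1,0.089,-0.031,-0.095,0],[5,4,1,0.089,-0.031,-0.095,0],[5,4,1,0.089,-0.031,-0.095,0],[5,4,1,0.089,-0.031,-0.095,0],[5,4,1,0.089,-0.031,-0.095,0],[5,4,1,0.089,-0.031,-0.095,0],[5,4,1,0.089,-0.031,-0.095,0],[0,0,0,0,0,0,0]]]'

```text
$.targets[0]: bad value
```

```bash
python3 - <<'E'
from h import *
go(rk(-3,0,70),-AX,RY)
E
```

```text
t 33.65 grasp now [ 0.4784 -0.2883  0.1993] turn [ 0.891 -0.313 -0.956] shift after turn mm [ 8.1 51.8 57.6] shift before turn [  0.1 -22.6  74.5] q [-0.09  0.58  0.06  2.41  1.62  0.9   1.7 ] w 0.0467
```

Eleven rows were refused. I'll send ten.

step_arm --targets '[[[5,4,1,0.089,-0.031,-0.095,0],[5,4,1,0.089,-0.031,-0.095,0],[5,4,1,0.089,-0.031,-0.095,0],[5,4,1,0.089,-0.031,-0.095,0],[5,4,1,0.089,-0.031,-0.095,0],[5,4,1,0.089,-0.031,-0.095,0],[5,4,1,0.089,-0.031,-0.095,0],[5,4,1,0.089,-0.031,-0.095,0],[5,4,1,0.089,-0.031,-0.095,0],[5,4,1,0.089,-0.031,-0.095,0]]]'

```text
t: 34.65
ee_pos: [0.4505, -0.2084, 0.3266]
orientation: [2.964, -0.14, 0.938]
ft_force: [0.9, 0.5, -0.7]
gripper_width: 0.0465
finger_force: 0.0
```

```bash
python3 - <<'E'
from h import *
im,d,c=snap('wrist')
go(rk(-3,0,70),-AX,RY)
P=wcloud(load('wrist'));rel=P-mouth(0);L=np.stack([rel@PX,rel@RY,rel@AX],-1)*1000
k=(L[...,2]>26)&(L[...,2]<42)&(abs(L[...,1])<22)&(abs(L[...,0])<26);k[300:]=0
q=L[k];print(k.sum(),np.percentile(q,[2,50,98],axis=0).round(1))
A=np.c_[q[:,0],q[:,1],np.ones(len(q))];print('plane',np.linalg.lstsq(A,q[:,2],rcond=None)[0])
# edge directions of hex top in (perp,y)
h=cv2.convexHull((q[:,:2]*10).astype(np.float32));a=cv2.approxPolyDP(h,25,True)[:,0]/10;print(a)
E
```

```text
t 34.7 grasp now [ 0.5461 -0.2205  0.1904] turn [ 0.001 -0.002  0.001] shift after turn mm [-13.3  -3.7  79.2] shift before turn [-13.5  -3.8  79.2] q [ 0.66  0.45 -0.38  2.37  3.1   0.24  1.88] w 0.0468
940 [[-15.1 -13.1  27.2]
 [ -2.4  -2.   33.3]
 [  9.1   9.4  34.9]]
plane [-3.60624009e-02  5.54372279e-04  3.29645799e+01]
[[ 10.93846    -2.0142407]
 [  3.2429008   9.937341 ]
 [-11.887816    9.27251  ]
 [-16.950846   -1.2718623]
 [ -9.973028  -13.294805 ]
 [  4.0636635 -13.295626 ]]
```

The hex has its flats along the row and its centre at perp -3, y -2, with the top at 33. Grasping it.

step_arm --targets '[[[-3,-1,18,0,0,0,0],[-3,-1,18,0,0,0,0],[-3,0,18,0,0,0,0],[-3,0,18,0,0,0,0],[-2,0,15,0,0,0,0],[0,0,12,0,0,0,0],[0,0,10,0,0,0,0],[0,0,10,0,0,0,0],[0,0,6,0,0,0,0],[0,0,0,0,0,0,0]]]'

```text
t: 35.7
ee_pos: [0.5122, -0.2124, 0.2158]
orientation: [2.962, -0.149, 0.941]
ft_force: [0.6, 0.8, 0.1]
gripper_width: 0.0465
finger_force: 0.0
```

step_arm --targets '[[[0,0,0,0,0,0,-1],[0,0,0,0,0,0,-1],[0,0,0,0,0,0,-1],[0,0,0,0,0,0,-1],[0,0,0,0,0,0,-1],[0,0,0,0,0,0,-1]]]'

```text
t: 36.3
ee_pos: [0.5118, -0.2125, 0.2165]
orientation: [2.961, -0.149, 0.942]
ft_force: [-2.1, -0.2, 4.4]
gripper_width: 0.0238
finger_force: 39.8
```

step_arm --targets '[[[0,0,-5,0,0,0,-1],[0,0,-8,0,0,0,-1],[0,0,-12,0,0,0,-1],[0,0,-20,0,0,0,-1],[0,0,-20,0,0,0,-1],[0,0,-20,0,0,0,-1],[0,0,-20,0,0,0,-1],[0,0,0,0,0,0,-1]]]'

```text
t: 37.1
ee_pos: [0.4498, -0.2063, 0.3039]
orientation: [2.959, -0.149, 0.942]
ft_force: [0.4, -0.3, -2.0]
gripper_width: 0.0237
finger_force: 39.8
```

```bash
cat > /tmp/y4.py <<'E'
from opt import *
from h import *
np.set_printoptions(precision=3,suppress=True)
s=arm.read_state();q0=s['qpos'];print(q0,s['ee_pos'],s['gripper_width'])
zd=[0,0,-1]
G=[(*pose([.50,.05,.24],zd,sg*(TX*.7+TY*.7)),0.) for sg in(1,-1)]+[(*pose([.50,.05,.24],zd,sg*TX),0.) for sg in(1,-1)]
solve(q0,6,10,G,.17,seeds=24)
E
OMP_NUM_THREADS=1 timeout 560 python3 /tmp/y4.py
```

```text
[ 0.62   0.495 -0.353  2.396  3.08   0.326  1.892] [ 0.45  -0.206  0.304] 0.023667386668750314
costs [0.    0.    0.001 0.001 0.001]
goal idx 2
[12.0, -3.0, -7.0, -0.076, 0.075, 0.055] q [ 0.026  0.392 -0.078  2.422  2.022  1.269  1.824] tcp [ 0.464 -0.176  0.435]
[-2.0, -1.0, -5.0, -0.044, 0.014, 0.058] q [-0.117  0.457 -0.109  2.302  1.42   1.492  1.381] tcp [ 0.462 -0.123  0.427]
[-1.0, 1.0, -4.0, -0.036, 0.014, 0.05] q [-0.172  0.475 -0.092  2.163  0.994  1.542  1.004] tcp [ 0.465 -0.081  0.423]
[1.0, 2.0, -3.0, -0.032, 0.017, 0.054] q [-0.207  0.456 -0.042  2.073  0.641  1.494  0.574] tcp [ 0.463 -0.044  0.422]
[1.0, 4.0, -2.0, -0.063, 0.015, 0.014] q [-0.074  0.387 -0.128  2.027  0.197  1.155  0.614] tcp [ 0.476 -0.002  0.413]
[3.0, 6.0, -0.0, -0.045, 0.0, 0.077] q [-0.209  0.355 -0.009  2.07  -0.012  0.716 -0.058] tcp [0.51  0.053 0.402]
min [-0.209  0.355 -0.34   2.027 -0.012  0.346 -0.058] max [ 0.604  0.49  -0.009  2.457  3.061  1.543  1.89 ]
tip lo [ 0.379 -0.33   0.153] hi [0.591 0.055 0.404]
```

step_arm --targets '[[[12,-3,-7,-0.076,0.075,0.055,-1],[12,-3,-7,-0.076,0.075,0.055,-1],[12,-3,-7,-0.076,0.075,0.055,-1],[12,-3,-7,-0.076,0.075,0.055,-1],[12,-3,-7,-0.076,0.075,0.055,-1],[12,-3,-7,-0.076,0.075,0.055,-1],[12,-3,-7,-0.076,0.075,0.055,-1],[12,-3,-7,-0.076,0.075,0.055,-1],[12,-3,-7,-0.076,0.075,0.055,-1],[12,-3,-7,-0.076,0.075,0.055,-1]]]'

```text
t: 38.1
ee_pos: [0.48, -0.1741, 0.4359]
orientation: [1.756, -1.038, 1.525]
ft_force: [0.9, -0.2, -1.5]
gripper_width: 0.024
finger_force: 39.8
```

step_arm --targets '[[[-2,-1,-5,-0.044,0.014,0.058,-1],[-2,-1,-5,-0.044,0.014,0.058,-1],[-2,-1,-5,-0.044,0.014,0.058,-1],[-2,-1,-5,-0.044,0.014,0.058,-1],[-2,-1,-5,-0.044,0.014,0.058,-1],[-2,-1,-5,-0.044,0.014,0.058,-1],[-2,-1,-5,-0.044,0.014,0.058,-1],[-2,-1,-5,-0.044,0.014,0.058,-1],[-2,-1,-5,-0.044,0.014,0.058,-1],[-2,-1,-5,-0.044,0.014,0.058,-1]]]'

```text
t: 39.1
ee_pos: [0.4762, -0.121, 0.4272]
orientation: [1.081, -1.753, 1.549]
ft_force: [0.3, 0.9, -1.6]
gripper_width: 0.0237
finger_force: 39.8
```

```bash
cat > /tmp/z.py <<'E'
from opt import *
from h import *
q=arm.read_state()['qpos'];print(q)
segs=[[-1,1,-4,-.036,.014,.05],[1,2,-3,-.032,.017,.054],[1,4,-2,-.063,.015,.014],[3,6,0,-.045,0,.077]]
o,p,R=fsim(q,np.array(segs,float),10,n=5,clip=True);print(o[49::50,:7],p,R[:,2])
E
python3 /tmp/z.py
```

```text
[-0.124  0.462 -0.084  2.282  1.428  1.477  1.397]
[[-0.177  0.481 -0.068  2.144  1.     1.534  1.024]
 [-0.212  0.464 -0.019  2.054  0.644  1.492  0.595]
 [-0.08   0.395 -0.108  2.008  0.193  1.162  0.632]
 [-0.212  0.364  0.011  2.051 -0.026  0.725 -0.034]] [0.519 0.049 0.403] [-0.002  0.013 -1.   ]
```

step_arm --targets '[[[-1,1,-4,-0.036,0.014,0.05,-1],[-1,1,-4,-0.036,0.014,0.05,-1],[-1,1,-4,-0.036,0.014,0.05,-1],[-1,1,-4,-0.036,0.014,0.05,-1],[-1,1,-4,-0.036,0.014,0.05,-1],[-1,1,-4,-0.036,0.014,0.05,-1],[-1,1,-4,-0.036,0.014,0.05,-1],[-1,1,-4,-0.036,0.014,0.05,-1],[-1,1,-4,-0.036,0.014,0.05,-1],[-1,1,-4,-0.036,0.014,0.05,-1]]]'

```text
t: 40.1
ee_pos: [0.4784, -0.0794, 0.4229]
orientation: [0.366, -2.199, 1.449]
ft_force: [0.1, -0.5, -1.2]
gripper_width: 0.0237
finger_force: 39.8
```

step_arm --targets '[[[1,2,-3,-0.032,0.017,0.054,-1],[1,2,-3,-0.032,0.017,0.054,-1],[1,2,-3,-0.032,0.017,0.054,-1],[1,2,-3,-0.032,0.017,0.054,-1],[1,2,-3,-0.032,0.017,0.054,-1],[1,2,-3,-0.032,0.017,0.054,-1],[1,2,-3,-0.032,0.017,0.054,-1],[1,2,-3,-0.032,0.017,0.054,-1],[1,2,-3,-0.032,0.017,0.054,-1],[1,2,-3,-0.032,0.017,0.054,-1]]]'

```text
t: 41.1
ee_pos: [0.4758, -0.0425, 0.4223]
orientation: [-0.477, -2.436, 1.276]
ft_force: [-0.8, -0.3, -1.6]
gripper_width: 0.0241
finger_force: 39.8
```

step_arm --targets '[[[1,4,-2,-0.063,0.015,0.014,-1],[1,4,-2,-0.063,0.015,0.014,-1],[1,4,-2,-0.063,0.015,0.014,-1],[1,4,-2,-0.063,0.015,0.014,-1],[1,4,-2,-0.063,0.015,0.014,-1],[1,4,-2,-0.063,0.015,0.014,-1],[1,4,-2,-0.063,0.015,0.014,-1],[1,4,-2,-0.063,0.015,0.014,-1],[1,4,-2,-0.063,0.015,0.014,-1],[1,4,-2,-0.063,0.015,0.014,-1]]]'

```text
t: 42.1
ee_pos: [0.4885, -0.0006, 0.4123]
orientation: [-0.877, -2.672, 0.457]
ft_force: [-0.3, 0.0, -1.9]
gripper_width: 0.0238
finger_force: 39.8
```

step_arm --targets '[[[3,6,0,-0.045,0,0.077,-1],[3,6,0,-0.045,0,0.077,-1],[3,6,0,-0.045,0,0.077,-1],[3,6,0,-0.045,0,0.077,-1],[3,6,0,-0.045,0,0.077,-1],[3,6,0,-0.045,0,0.077,-1],[3,6,0,-0.045,0,0.077,-1],[3,6,0,-0.045,0,0.077,-1],[3,6,0,-0.045,0,0.077,-1],[3,6,0,-0.045,0,0.077,-1]]]'

```text
t: 43.1
ee_pos: [0.5198, 0.0552, 0.4008]
orientation: [-2.044, -2.372, -0.012]
ft_force: [-0.2, 0.6, -1.9]
gripper_width: 0.0237
finger_force: 39.8
```

```bash
python3 - <<'E'
from h import *
go(HB+[0,0,.17],[0,0,-1],TX)
P=cloud(load('top'));h=np.array(arm.read_state()['ee_pos'])
# keeper bar: points above 0.1 around hinge, in the last top cloud
rel=P-(HB-.0465*TY);x=rel@TX*1000;y=rel@TY*1000;z=P[...,2]*1000
k=(abs(x)<30)&(y>95)&(y<240)&(z>90)&(z<300);q=np.c_[x,y,z] if 0 else np.stack([x[k],y[k],z[k]],1)
print(len(q));b=np.linspace(100,280,7)
for a,c in zip(b[:-1],b[1:]):
    m=(q[:,2]>a)&(q[:,2]<c);print(a,q[m].mean(0).round(1) if m.any() else '')
E
```

```text
t 43.1 grasp now [0.5192 0.0573 0.2339] turn [-0.001 -0.013 -0.003] shift after turn mm [176.1 117.2  63.8] shift before turn [175.7 116.7  66. ] q [-0.21  0.36  0.    2.06 -0.02  0.71 -0.04] w 0.0237
236
100.0 [ -0.8 118.3 115.7]
130.0 [ -0.9 127.6 143.8]
160.0 [ -1.  137.6 174.5]
190.0 [ -0.5 147.8 205.8]
220.0 [ -0.9 157.3 235.5]
250.0 [ -0.6 168.6 267.2]
```

step_arm --targets '[[[26,20,4,0,-0.006,-0.003,-1],[26,20,4,0,-0.007,0,-1],[26,20,4,0,0,0,-1],[26,19,4,0,0,0,-1],[26,19,4,0,0,0,-1],[26,19,4,0,0,0,-1],[0,0,20,0,0,0,-1],[0,0,20,0,0,0,-1],[0,0,0,0,0,0,-1]]]'

```text
t: 44.0
ee_pos: [0.6104, 0.2272, 0.3345]
orientation: [-2.04, -2.385, 0.011]
ft_force: [0.7, -0.2, -1.3]
gripper_width: 0.0237
finger_force: 39.8
```

```bash
python3 - <<'E'
from h import *
go(HB-.020*TY+[0,0,.054],[0,0,-1],TX)
im,d,c=snap('wrist');cv2.imwrite('pics/w7.png',im[:,:,::-1])
E
```

```text
t 44.0 grasp now [0.6092 0.2267 0.1675] turn [-0.007  0.002  0.003] shift after turn mm [ -0.2   1.6 113.5] shift before turn [  0.    2.5 113.4] q [-0.45  0.59  0.01  1.84 -0.01  0.72 -0.28] w 0.0237
```

View pics/w7.png

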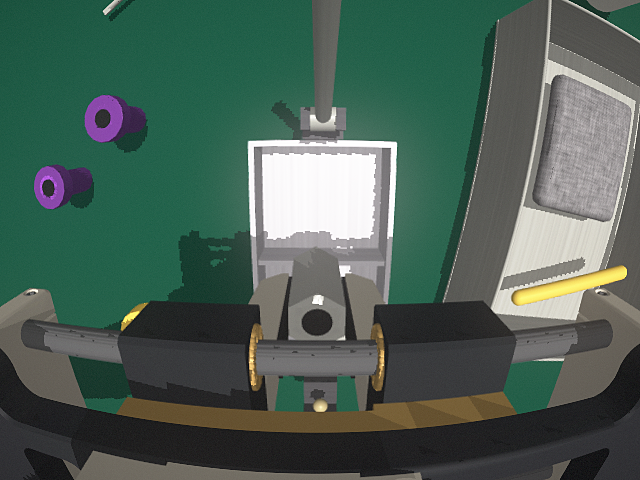

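The view shows the hex upright in the grip, with the hinge bay at (320,195) and the bar well above the hinge at (325,60). By the numbers the hex is 20 mm off the bay centre towards the divider. I'll shift it slightly and lower.

step_arm --targets '[[[3,2,15,0,0,0,-1],[2,0,15,0,0,0,-1],[0,0,15,0,0,0,-1],[0,0,15,0,0,0,-1],[0,0,15,0,0,0,-1],[0,0,15,0,0,0,-1],[0,0,12,0,0,0,-1],[0,0,11,0,0,0,-1],[0,0,0,0,0,0,-1]]]'

```text
t: 44.95
ee_pos: [0.6121, 0.2321, 0.223]
orientation: [-2.043, -2.385, 0.005]
ft_force: [0.3, -0.4, -2.0]
gripper_width: 0.0236
finger_force: 39.8
```

step_arm --targets '[[[0,0,0,0,0,0,-0.2],[0,0,0,0,0,0,-0.2],[0,0,0,0,0,0,-0.2],[0,0,-15,0,0,0,-0.2],[0,0,-25,0,0,0,-0.2],[0,0,-40,0,0,0,-0.2],[0,0,-40,0,0,0,-0.2],[0,0,-40,0,0,0,-0.2],[0,0,-40,0,0,0,-1],[0,0,0,0,0,0,-1]]]'

```text
t: 45.95
ee_pos: [0.6135, 0.2324, 0.4324]
orientation: [2.042, 2.382, 0.014]
ft_force: [0.0, 0.2, 0.1]
gripper_width: 0.0257
finger_force: 0.0
```

```bash
python3 - <<'E'
from h import *
im,d,c=snap('wrist');P=wcloud(load('wrist'));rel=P-(HB-.0465*TY);L=np.stack([rel@TX,rel@TY,P[...,2]],-1)*1000
for n,c0 in(('hinge',46.5),('catch',-46.5)):
    k=(abs(L[...,0])<47)&(abs(L[...,1]-c0)<42)&(L[...,2]>15)&(L[...,2]<80)
    q=L[k];print(n,k.sum(),np.percentile(q,[3,50,97],axis=0).round(1))
go(HB-.0465*TY+.16*TY+[0,0,.3],[0,0,-1],TX)
E
```

```text
hinge 680 [[-12.3  20.1  21.2]
 [ -0.7  33.9  56.6]
 [ 10.5  43.7  58.2]]
catch 1744 [[-38.4 -63.   18.5]
 [  5.5 -43.7  38.9]
 [ 30.1 -29.1  58.1]]
t 46.0 grasp now [0.6138 0.2326 0.2624] turn [ 0.006 -0.002  0.002] shift after turn mm [128.7  -1.6 -37.6] shift before turn [128.8  -1.1 -37.4] q [-0.46  0.49  0.01  1.75 -0.01  0.9  -0.29] w 0.0219
```

The hex stands in the hinge bay with its top at 58 mm, and both bushes are in the catch bay. Now the bar: I'll go over its tip to the outer side and push it along its arc with shut fingers.

step_arm --targets '[[[0,0,-35,0,0,0,-1],[0,0,-35,0,0,0,-1],[35,0,0,0,0,0,-1],[35,-1,0,0,0,0,-1],[35,0,0,0,0,0,-1],[35,0,0,0,0,0,-1],[35,0,0,0,0,0,-1],[0,0,0,0,0,0,-1],[0,0,0,0,0,0,-1]]]'

```text
t: 46.9
ee_pos: [0.5842, 0.4057, 0.4938]
orientation: [-2.041, -2.387, 0.004]
ft_force: [0.3, -1.0, 0.2]
gripper_width: 0.0008
finger_force: 0.0
```

```bash
python3 - <<'E'
from h import *
s=arm.read_state();R=Ro.from_rotvec(s['orientation']).as_matrix();tip=s['ee_pos']+.186*R[:,2]
rel=tip-(HB-.0465*TY);print('tip tray',(rel@TX*1000).round(1),(rel@TY*1000).round(1),(tip[2]*1000).round(1),'t',s['t'],s['qpos'].round(2));print((R.T@TY).round(3),R[:,2].round(3))
go(tip-[0,0,.1],[0,0,-1],TX)
prev=None
for th in [108,*range(100,-1,-8),2,0,-3]:
    a=np.radians(th);r=165;u=np.array([-np.cos(a),np.sin(a)]);n=np.array([np.sin(a),np.cos(a)])
    p=np.array([109,75])+r*u+5*n+[10,0]
    print(th,p.round(0),'' if prev is None else (p-prev).round(0));prev=p
E
```

```text
tip tray -0.9 206.9 307.8 t 46.9 [-0.69  0.51  0.    1.53 -0.    1.1  -0.53]
[ 1.     0.004 -0.001] [-0.002 -0.002 -1.   ]
t 46.9 grasp now [0.5839 0.4054 0.3268] turn [-0.002  0.001  0.004] shift after turn mm [ -0.2  -0.5 119. ] shift before turn [-1.00e-01 -2.00e-01  1.19e+02] q [-0.69  0.51  0.    1.53 -0.    1.1  -0.53] w 0.0008
108 [175. 230.] 
100 [153. 237.] [-22.   6.]
92 [130. 240.] [-23.   3.]
84 [107. 240.] [-23.  -0.]
76 [ 84. 236.] [-23.  -3.]
68 [ 62. 230.] [-22.  -6.]
60 [ 41. 220.] [-21.  -9.]
52 [ 21. 208.] [-19. -12.]
44 [  4. 193.] [-18. -15.]
36 [-12. 176.] [-15. -17.]
28 [-24. 157.] [-13. -19.]
20 [-34. 136.] [-10. -21.]
12 [-41. 114.] [ -7. -22.]
4 [-45.  91.] [ -4. -23.]
2 [-46.  86.] [-0. -6.]
0 [-46.  80.] [-0. -6.]
-3 [-46.  71.] [-0. -9.]
```

step_arm --targets '[[[0,0,26,0,0,0,-1],[0,0,26,0,0,0,-1],[0,0,26,0,0,0,-1],[-16,0,0,0,0,0,-1],[-16,0,0,0,0,0,-1],[-22,0,-6,0,0,0,-1],[-23,0,-3,0,0,0,-1],[-23,0,0,0,0,0,-1],[-23,0,3,0,0,0,-1],[-22,0,6,0,0,0,-1]]]'

```text
t: 47.9
ee_pos: [0.6078, 0.2583, 0.4195]
orientation: [2.045, 2.382, 0.003]
ft_force: [0.7, 1.2, -0.1]
gripper_width: 0.0009
finger_force: 0.3
```

```bash
python3 - <<'E'
from h import *
s=arm.read_state();R=Ro.from_rotvec(s['orientation']).as_matrix();tip=s['ee_pos']+.186*R[:,2]
rel=tip-(HB-.0465*TY);print('tip tray',(rel@TX*1000).round(1),(rel@TY*1000).round(1),(tip[2]*1000).round(1),'t',s['t'],s['ft_force'])
im,d,c=snap('scene');P=cloud(load('scene'));rel=P-(HB-.0465*TY);x,y,z=rel@TX*1000,rel@TY*1000,P[...,2]*1000
k=(abs(x)<9)&(y>-110)&(y<130)&(z>100)&(z<215);q=np.stack([y[k],z[k]],1)
th=np.degrees(np.arctan2(q[:,1]-75,109-q[:,0]));print(len(q),np.percentile(th,[10,50,90]))
E
```

```text
tip tray 1.0 57.9 233.5 t 47.9 [ 0.65916192  1.21077403 -0.09781892]
184 [65.83793066 68.24234598 71.76311025]
```

The bar is following at 68°. Continuing down the arc.

step_arm --targets '[[[-21,0,9,0,0,0,-1],[-19,0,12,0,0,0,-1],[-18,0,15,0,0,0,-1],[-15,0,17,0,0,0,-1],[-13,0,19,0,0,0,-1],[-10,0,21,0,0,0,-1],[-7,0,22,0,0,0,-1],[-4,0,20,0,0,0,-1],[0,0,0,0,0,0,-1]]]'

```text
t: 48.85
ee_pos: [0.6231, 0.1535, 0.28]
orientation: [-2.045, -2.383, 0.007]
ft_force: [0.4, 0.2, -1.1]
gripper_width: 0.0003
finger_force: 0.0
```

```bash
cat > bar.py <<'E'
from h import *
s=arm.read_state();R=Ro.from_rotvec(s['orientation']).as_matrix();tip=s['ee_pos']+.186*R[:,2]
rel=tip-(HB-.0465*TY);print('tip tray',(rel@TX*1000).round(1),(rel@TY*1000).round(1),(tip[2]*1000).round(1),'t',s['t'],s['ft_force'])
im,d,c=snap('scene');P=cloud(load('scene'));rel=P-(HB-.0465*TY);x,y,z=rel@TX*1000,rel@TY*1000,P[...,2]*1000
k=(abs(x)<9)&(y>-40)&(y<70)&(z>66)&(z<215);q=np.stack([y[k],z[k]],1)
print(len(q));
for a in range(-40,80,20):
    m=(q[:,0]>a)&(q[:,0]<a+20);print(a,np.median(q[m,1]).round(1) if m.any() else '',end='; ')
E
python3 bar.py
```

```text
tip tray -1.0 -48.4 94.0 t 48.85 [ 0.36669502  0.1612532  -1.08892876]
205
-40 87.4; -20 86.5; 0 85.2; 20 83.8; 40 81.7; 60 81.2;
```

step_arm --targets '[[[0,0,4,0,0,0,-1],[0,0,4,0,0,0,-1],[0,0,3,0,0,0,-1],[0,0,2,0,0,0,-1],[0,0,1,0,0,0,-1],[0,0,0,0,0,0,-1]]]'

```text
t: 49.5
ee_pos: [0.6234, 0.1563, 0.2681]
orientation: [-2.043, -2.386, 0.001]
ft_force: [-0.2, 1.0, -1.0]
gripper_width: 0.0005
finger_force: 0.0
```

```bash
python3 bar.py
```

```text
tip tray 0.4 -45.3 82.1 t 49.5 [-0.23418579  1.01566064 -1.00992893]
198
-40 79.2; -20 79.4; 0 78.1; 20 78.9; 40 78.6; 60 78.6;
```

step_arm --targets '[[[0,0,1,0,0,0,-1],[0,0,1,0,0,0,-1],[0,0,1,0,0,0,-1],[0,0,0,0,0,0,-1]]]'

```text
t: 49.95
ee_pos: [0.6234, 0.1563, 0.2658]
orientation: [-2.043, -2.386, 0.0]
ft_force: [-2.1, -0.9, 11.5]
gripper_width: 0.0005
finger_force: 5.8
```

```bash
python3 bar.py
```

```text
tip tray 0.4 -45.3 79.8 t 49.95 [-2.07381029 -0.9379348  11.54382101]
197
-40 77.2; -20 77.5; 0 76.9; 20 76.8; 40 77.0; 60 77.7;
```

step_arm --targets '[[[0,0,1,0,0,0,-1],[0,0,1,0,0,0,-1],[0,0,0,0,0,0,-1]]]'

```text
t: 50.3
ee_pos: [0.6234, 0.1563, 0.2652]
orientation: [-2.043, -2.386, -0.001]
ft_force: [-6.1, -0.7, 24.5]
gripper_width: 0.0006
finger_force: 12.2
```

```bash
python3 bar.py
```

```text
tip tray 0.6 -45.3 79.2 t 50.3 [-6.11874138 -0.72709001 24.51359093]
196
-40 76.8; -20 77.4; 0 77.0; 20 76.4; 40 77.1; 60 77.7;
```

The bar is on its stop: the force climbs with no further travel, and the bar is level. I'll retreat and check everything once more.

step_arm --targets '[[[0,0,-10,0,0,0,-1],[0,0,-30,0,0,0,-1],[0,0,-50,0,0,0,-1],[0,0,-50,0,0,0,-1],[-40,0,0,0,0,0,-1],[-40,0,0,0,0,0,-1],[-40,0,0,0,0,0,-1],[-40,0,0,0,0,0,-1],[0,0,0,0,0,0,-1],[0,0,0,0,0,0,-1]]]'

```text
t: 51.35
ee_pos: [0.6481, -0.003, 0.4027]
orientation: [-2.046, -2.383, 0.002]
ft_force: [0.2, -0.1, 0.5]
gripper_width: 0.0005
finger_force: 0.0
```

```bash
python3 bar.py; python3 - <<'E'
from h import *
im,d,c=snap('top');P=cloud(load('top'));rel=P-(HB-.0465*TY);L=np.stack([rel@TX,rel@TY,P[...,2]],-1)*1000
for n,c0 in(('hinge',46.5),('catch',-46.5)):
  for sg in(1,-1):
    k=(abs(L[...,0])<47)&(L[...,0]*sg>6)&(abs(L[...,1]-c0)<42)&(L[...,2]>15)&(L[...,2]<68)
    q=L[k];print(n,sg,k.sum(),np.percentile(q,[3,50,97],axis=0).round(1).tolist() if len(q) else '')
E
```

```text
tip tray 0.5 -206.6 216.7 t 51.35 [ 0.2155053  -0.08646155  0.53826397]
193
-40 77.6; -20 77.4; 0 77.9; 20 77.3; 40 77.6; 60 78.0; hinge 1 14 [[8.2, 22.9, 53.7], [11.0, 28.8, 60.8], [13.2, 36.7, 64.6]]
hinge -1 31 [[-11.1, 21.1, 18.9], [-9.6, 28.2, 51.9], [-6.3, 36.1, 63.4]]
catch 1 163 [[9.9, -64.3, 54.0], [25.5, -47.6, 60.8], [42.0, -31.2, 65.1]]
catch -1 146 [[-46.1, -63.8, 23.0], [-25.1, -53.3, 31.7], [-6.9, -40.5, 40.5]]
```

```bash
python3 -c "
from rig import arm
print(arm.close_job())"
```

```text
the job is handed in; nothing more can be done
None
```

I handed the job in at about 51 s: the hex stands in the hinge bay, both bushes are in the catch bay (bush_b upright, bush_a lying on its side), and the bar measured level and hard on its stop; no verdict came back.

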